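# Shake out the rattling instrument housings and close up the return carton

### The arm

A 6-joint arm with a two-finger parallel gripper is mounted at the origin on the work surface. World frame = base frame: x ahead of the robot, y to its left, z up, the work surface at z = 0. Lengths are in m, angles in degrees, forces in N, time in s.
With the tool pointing down it reaches from about 0.4 to 0.925 m from the base axis. Payload 12.5 kg.
Tool frame: the origin (TCP) lies on the mounting face of the last link; the fingertips stand 190 mm ahead of it and the grasp point (between the pads) lies 171 mm ahead of it; z points along the fingers, y is the line along which they close (so a half turn about z gives the same grasp; the last joint's range is limited). The gripper opens to 95 mm and grips with 3 to 60 N. Pads are 20 mm wide; open, the fingers measure 119 mm over their backs; the gripper's body (75 mm by 180 mm) begins 59 mm behind the grasp point.
Start: joints at [-72.915, 28.126, 89.318, -0, 62.55, -6.05], TCP at [0.246, -0.575, 0.405] pointing down, gripper open.
Joint ranges: [-177.58, 177.58], [-47.91, 125.51], [2.72, 160], [-65.01, 245.01], [3.68, 167.84], [-153.87, 153.87]. Speed limits (degrees/s): [127.2, 127.2, 159.86, 180, 180, 180].

### API

Orientations are given as a 3x3 rotation matrix whose columns are the frame's x, y, z axes.
In Python, from plant import r gives the robot as it stands. The module is installed in compiled form; this text tells all that it offers.
- The arm moves only by the tool carry_out, never from a script. Its argument "targets" is a list that holds one entry, the list of rows, each a list of 7 numbers: the shift along the tool's x, y, z in m, then the turn, a rotation vector about the tool's x, y, z in rad, then the opening, from 0 (shut) to 1 (fully open). A call has 1 to 8 rows; each row shifts and turns the commanded pose from where the row before left it, along the tool's axes as they then stand; what a row does not reach is not made up. A row lasts 1/8 s, in which the tool goes at most 62.5 mm and 10.7 degrees, less where a joint would pass 70% of its speed; a pose out of reach is approached as far as the arm can. A call with a gripper value outside its range is refused whole. The fingers move at their own pace and stop on an object; the grip force is fixed at half the most. Time passes only in rows, so rows that do not move let the fingers close. It gives the time, the measured TCP pose, the force, the opening and the grip force at its end, in the units of the state.
- r.sense(): the state, without advancing time (a new reading comes with each control period).
- r.capture(name): name is "side" or "top"; returns (picture, depth): 420x560x3 uint8, red, green, blue; 420x560 float32, m along the optical axis (not along the pixel's ray), 0 where there is no reading.
- r.camera_model(name): a dict with "fx", "fy", "cx", "cy" (pixels), "world_from_camera" (4x4, takes a point from camera to world coordinates). Camera axes: x right, y up, looking along -z (the intrinsics and any distortion apply to the point x, -y, -z); pixel columns grow to the right and rows downward; lengths in m; the calibration is good to about 2 mm. A picture is of the moment at which its call begins. camera_model takes no time and is no camera call.
- r.finish_job(): hands the job in; it is judged then, once.
Trained networks look in the newest picture that a camera, given by its name, has taken for a name from the list of things; names that differ only in an ending like _2 or _b are one class to them, and where a whole thing is asked for, a point or a joint stands for the part that bears it (a point fixed in the world has none). Each returns a list of dicts, best first, with "score" (0 to 1); they miss things now and then, are a little off and sometimes report something else, mostly with a low value. They report only what shows in the picture. A call takes as long as a camera call. They do not tell look-alikes from the thing itself.
- r.find_in(camera, target): "xy" ([column, row] in pixels, amid what is visible of it).
- r.spot_point(camera, target): "xy" ([column, row] in pixels: a listed point, or the origin of a listed thing).
The state is a dict: "time": time; "joint_positions": joint angles; "qd": joint speeds; "joint_torque": joint torques, N m; "tcp_pos": TCP position; "tcp_rot": TCP orientation; "force": force on the tool from outside, world axes, zero at the start; "moment": the same for the moment, N m; "opening": opening from 0.0 (shut) to 1.0 (fully open); "grip_force": force on a finger pad.
Only numpy, scipy, OpenCV 4.12 (cv2) and the standard library are available. Lean on these libraries where they do the work, as an engineer would, in place of code of your own. Each camera call takes 0.05 s, during which the arm holds its last target. There are 200 camera calls.

### The job

Something has come loose inside one or two of the sealed instrument housings on the inspection bench: shake them to find out which, put those that rattle in the return carton and lay the quiet ones flat in the steel tray. When every rattler is in, fold the carton shut: both short end flaps in first, then both long flaps flat down over them. Leave the gauge, tools, caps and grease where they are.

Things in the scene. Friction and masses are not known exactly. Their poses are not given: they have to be found in the camera images.
- housing1: a sealed die-cast aluminium instrument housing, a box 80 (x) x 42 (y) x 40 (z) mm, 0.15 to 0.6 kg, origin at the centre of the box, z towards its screwed lid; a brass blanking plug, 15 mm across, stands 6 mm out of its +x end. All housings look alike and lie lid up on the bench at the start
- housing2: another such housing. In a rattling one a brass bush, 25 mm across, 31 mm long, 0.13 kg, lies loose across the inside (bush1 in housing1, bush2 in housing2, ..; the state does not give it) and rolls 49 mm along the housing's x, striking the end walls when it is shaken or rocked along its length; quiet ones hold nothing loose. Weight does not tell
- housing3: another such housing
- housing4: another such housing, not always there
- housing5: another such housing, not always there
- carton: the return carton of 4 mm board, fixed on the bench, 130 (x) x 240 (y) x 65 (z) mm outside, origin at the centre of its underside; floor 4 mm, top edges 65 mm above the bench. Four flaps, each 64 mm deep and 4 mm thick, hinge along its top edges and stay where they are left (crease friction 0.02 N m; half a newton of a finger moves them)
- flap_left (a joint): end flap on the carton's +y side, 122 mm wide, hinge line along the carton's x at y = +120 mm, z = 67 mm of the carton; 0 = folded in flat, 1.57 = straight up, grows outwards to 2.5 rad; stands open at about 2 to 2.3 at the start
- flap_right (a joint): end flap on the carton's -y side, 122 mm wide, hinge line along the carton's x at y = -120 mm, z = 67 mm of the carton; 0 = folded in flat, 1.57 = straight up, grows outwards to 2.5 rad; stands open at about 2 to 2.3 at the start
- flap_near (a joint): long flap on the carton's -x side (the robot's), 238 mm wide, hinge line along the carton's y at x = -65 mm, z = 71 mm of the carton; 0 = folded in flat, 1.57 = straight up, grows outwards to 2.5 rad; stands open at about 2 to 2.3 at the start
- flap_far (a joint): long flap on the carton's +x side, 238 mm wide, hinge line along the carton's y at x = +65 mm, z = 71 mm of the carton; 0 = folded in flat, 1.57 = straight up, grows outwards to 2.5 rad; stands open at about 2 to 2.3 at the start
- tray: the low steel tray for sound housings, fixed on the bench, 180 (x) x 190 (y) mm, rim 14 mm high and 3 mm thick, floor 3 mm above the bench, origin at the centre of its underside
- ring_gauge: a blued steel ring gauge, 64 mm across, 22 mm high, standing among the housings; leave it where it is
- cap1: a grey plastic thread cap with ribbed edge, 54 mm across, 20 mm high; leave it where it is
- cap2: a second thread cap like cap1; leave it where it is
- canister: a screw-top aluminium grease canister with knurled lid, 74 mm across, 83 mm high, at the back; leave it where it is
- hammer: a copper-faced hammer lying on the bench, 245 mm long, 40 mm high; leave it where it is
- pitch_comb: a chrome thread pitch comb, about 100 x 18 x 10 mm, by the tray; leave it where it is
Not all that is in view belongs to the job. Leave any red or turquoise look-alike of the housing5 alone.

How it is judged:
By the outcome, as a careful person would: the job done as asked, in the order asked, and still so for the second after the job is handed in, with the robot touching nothing.
Of housing4, housing5 only 1 to 2 are there at a start; the rules pass over those that are not, and their reading is None.
Of bush1, bush2, bush3 only 1 to 2 are there at a start; the rules pass over those that are not, and their reading is None.
At some moment in a run one of housing1, housing2, housing3, housing4, housing5 may be knocked a few centimetres aside while the robot is not near it.
Once in a run the grip may slacken for a moment while it holds something.
It also fails if it takes over 210 s, if anything falls off the work surface, if the arm or the gripper's body presses on something with over 40 N, if the wrist force passes 120 N, or if a joint passes its speed limit or range.

## Working session

There is one attempt and no reset: what is moved stays moved. The work goes in short steps, Python scripts to look and compute and a tool call to move; the robot and the scene stay as the last step left them, time stands still between calls to the robot, and variables do not carry over. Pictures are saved under pics/ and viewed, at most 14 in all, crops included, and the job is handed in when it is done.

Besides the shell and the picture viewer there is one more tool, called as name([rows], argument=value, ...), one row to a line, values as JSON. carry_out: Moves the arm, as the interface text tells. Its arguments: {"type":"object","properties":{"targets":{"type":"array"}},"required":["targets"]}

```bash
mkdir -p pics
cat > h.py <<'E'
import numpy as np, cv2, json
from plant import r
def grab(n):
    p,d=r.capture(n); np.savez('last_%s.npz'%n,p=p,d=d); return p,d
def world(n,d):
    m=r.camera_model(n); h,w=d.shape
    u,v=np.meshgrid(np.arange(w),np.arange(h))
    x=(u-m['cx'])/m['fx']*d; y=(v-m['cy'])/m['fy']*d
    P=np.stack([x,-y,-d,np.ones_like(d)],-1)@np.array(m['world_from_camera']).T
    P=P[...,:3]; P[d==0]=np.nan; return P
E
python3 - <<'E'
from h import *
for n in('top','side'):
    p,d=grab(n); cv2.imwrite(f'pics/{n}0.png',p[...,::-1])
    m=r.camera_model(n); print(n,{k:(np.round(v,3).tolist()) for k,v in m.items()})
    P=world(n,d)
    for t in ['housing1','carton','tray','ring_gauge','cap1','canister','hammer','pitch_comb']:
        for q in r.find_in(n,t):
            if q['score']<.2: continue
            c,rr=[int(round(a)) for a in q['xy']]
            print(n,t,round(q['score'],2),c,rr,np.round(P[min(rr,419),min(c,559)],3))
s=r.sense();print({k:np.round(v,3).tolist() for k,v in s.items()})
E
```

```text
top {'fx': 476.741, 'fy': 476.741, 'cx': 271.917, 'cy': 202.332, 'world_from_camera': [[0.023, 0.99, -0.137, 0.437], [-1.0, 0.021, -0.016, -0.025], [-0.013, 0.138, 0.99, 1.13], [0.0, 0.0, 0.0, 1.0]]}
top housing1 0.88 296 310 [ 0.347 -0.067  0.042]
top housing1 0.86 335 270 [ 0.437 -0.154  0.04 ]
top housing1 0.82 283 222 [ 0.543 -0.034  0.042]
top housing1 0.71 284 266 [ 0.443 -0.038  0.044]
top housing1 0.71 285 177 [ 0.648 -0.037  0.041]
top housing1 0.64 175 149 [0.71  0.223 0.041]
top housing1 0.62 98 214 [0.546 0.369 0.104]
top carton 0.61 158 223 [0.538 0.263 0.004]
top carton 0.23 334 125 [ 0.78  -0.151  0.027]
top tray 0.59 418 227 [ 0.542 -0.354  0.001]
top cap1 0.8 232 287 [0.393 0.08  0.023]
top cap1 0.71 396 145 [ 0.734 -0.299  0.025]
top canister 0.8 236 116 [0.779 0.078 0.083]
top hammer 0.59 334 123 [ 0.783 -0.151  0.033]
top pitch_comb 0.6 446 174 [ 0.669 -0.419  0.011]
side {'fx': 393.445, 'fy': 393.445, 'cx': 275.136, 'cy': 209.274, 'world_from_camera': [[-0.978, 0.154, -0.14, 0.441], [-0.208, -0.765, 0.61, 0.522], [-0.013, 0.626, 0.78, 0.772], [0.0, 0.0, 0.0, 1.0]
[... 627 characters left out ...]

side canister 0.83 169 236 [0.772 0.1   0.083]
side canister 0.27 244 388 [0.533 0.369 0.108]
side hammer 0.83 203 172 [ 0.786 -0.143  0.03 ]
side hammer 0.6 241 212 [ 0.651 -0.027  0.039]
side pitch_comb 0.61 267 118 [ 0.676 -0.414  0.013]
side pitch_comb 0.32 242 390 [0.534 0.376 0.123]
{'time': 0.9, 'joint_positions': [-72.914, 28.125, 89.318, -0.001, 62.55, -6.052], 'qd': [-0.015, -0.02, 0.011, -0.006, 0.032, 0.043], 'joint_torque': [0.0, -61.246, -25.843, 0.069, 0.045, 0.0], 'tcp_pos': [0.246, -0.575, 0.405], 'tcp_rot': [[0.92, 0.393, 0.0], [0.393, -0.92, -0.0], [-0.0, 0.0, -1.0]], 'force': [-0.305, -0.627, -0.698], 'moment': [-0.021, -0.012, 0.03], 'grip_force': 0.0, 'opening': 1.001}
```

View pics/top0.png

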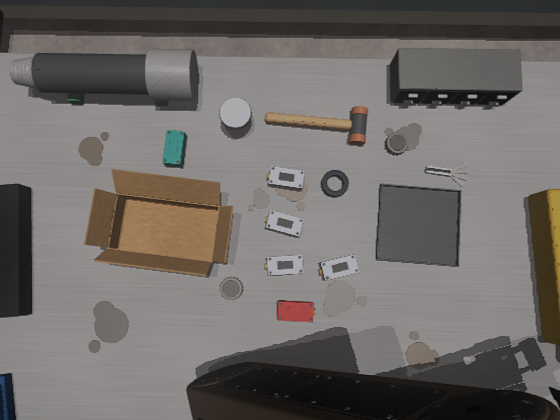

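View pics/side0.png

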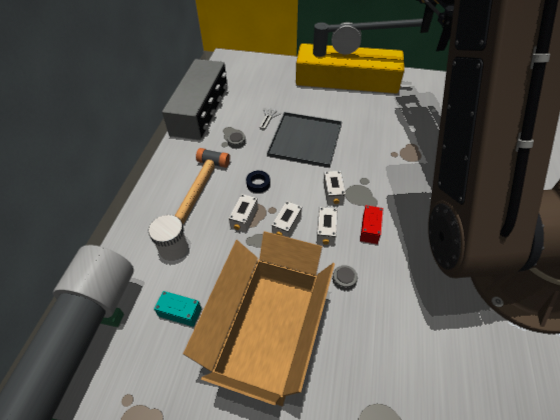

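The top view shows four silver housings at about (287,177), (285,223), (285,265) and (339,267). The red decoy is at (296,311) and the turquoise one at (175,148). The carton is around (165,228) with all four flaps open, and the tray is at (418,226). The side view agrees.

```bash
cat >> h.py <<'E'
def housings(n='top',zlo=.033,zhi=.046):
    """silver lids by depth: centre, yaw of long axis (deg), size, plug end"""
    z=np.load('last_%s.npz'%n); p,d=z['p'],z['d']; P=world(n,d)
    hsv=cv2.cvtColor(p,cv2.COLOR_RGB2HSV)
    m=((P[...,2]>zlo)&(P[...,2]<zhi)).astype(np.uint8)
    k,l,st,_=cv2.connectedComponentsWithStats(m,connectivity=4); out=[]
    for i in range(1,k):
        if not 150<st[i,4]<1500: continue
        Q=P[l==i]; (c,s,a)=cv2.minAreaRect(Q[:,:2].astype(np.float32)*1000)
        B=cv2.boxPoints((c,s,a)); e=[B[1]-B[0],B[2]-B[1]]; e=max(e,key=np.linalg.norm)
        yaw=(np.degrees(np.arctan2(e[1],e[0]))+90)%180-90
        out.append(dict(c=np.round(np.array(c)/1000,4).tolist(),z=round(float(np.median(Q[:,2])),4),yaw=round(float(yaw),1),size=[round(float(q)) for q in s],sat=int(hsv[l==i][:,1].mean()),n=int(st[i,4])))
    return out
E
python3 - <<'E'
from h import *
for n in('top','side'):
    for h in housings(n): print(n,h)
z=np.load('last_top.npz');P=world('top',z['d'])
X,Y,Z=P[...,0],P[...,1],P[...,2]
def rect(m,t):
    Q=P[m][:,:2].astype(np.float32)*1000
    print(t,len(Q),np.round(cv2.minAreaRect(Q),1) if 0 else cv2.minAreaRect(Q), np.median(Z[m]))
box=(X>.42)&(X<.68)&(Y>.1)&(Y<.45)
rect(box&(Z>-.005)&(Z<.012)&(abs(X-.54)<.075)&(abs(Y-.262)<.13),'floor')
rect(box&(Z>.058)&(Z<.070),'rim')
rect((X>.42)&(X<.68)&(Y>-.47)&(Y<-.24)&(Z>.007)&(Z<.02),'tray')
rect(box&(Z>.06)&(Z<.14),'flaps')
for n in('top','side'):
  P=world(n,np.load(f'last_{n}.npz')['d'])
  for t in ['carton','flap_left','flap_right','flap_near','flap_far','tray']:
    for f in ('find_in','spot_point'):
      q=getattr(r,f)(n,t)
      for q in q[:2]:
        c,rr=[int(round(a)) for a in q['xy']]
        if 0<=rr<420 and 0<=c<560: print(n,f,t,round(q['score'],2),c,rr,np.round(P[rr,c],3))
E
```

```text
top {'c': [0.781, -0.2076], 'z': 0.0369, 'yaw': -3.5, 'size': [34, 86], 'sat': 61, 'n': 399}
top {'c': [0.7156, 0.2297], 'z': 0.0399, 'yaw': -4.8, 'size': [43, 81], 'sat': 122, 'n': 611}
top {'c': [0.6489, -0.0383], 'z': 0.0401, 'yaw': 82.4, 'size': [81, 43], 'sat': 10, 'n': 626}
top {'c': [0.4558, -0.6192], 'z': 0.0398, 'yaw': 2.9, 'size': [335, 7], 'sat': 141, 'n': 466}
top {'c': [0.5413, -0.0362], 'z': 0.0401, 'yaw': 75.1, 'size': [80, 43], 'sat': 9, 'n': 642}
top {'c': [0.4127, 0.5563], 'z': 0.0395, 'yaw': 5.8, 'size': [181, 6], 'sat': 10, 'n': 233}
top {'c': [0.444, -0.1629], 'z': 0.0403, 'yaw': -74.8, 'size': [43, 80], 'sat': 9, 'n': 673}
top {'c': [0.4463, -0.0386], 'z': 0.0401, 'yaw': -85.2, 'size': [43, 80], 'sat': 9, 'n': 666}
top {'c': [0.3434, -0.0638], 'z': 0.0404, 'yaw': 88.6, 'size': [80, 42], 'sat': 141, 'n': 694}
side {'c': [1.4785, -0.649], 'z': 0.0391, 'yaw': 89.8, 'size': [772, 12], 'sat': 21, 'n': 565}
side {'c': [0.4545, -0.6207], 'z': 0.0395, 'yaw': 3.1, 'size': [337, 12], 'sat': 251, 'n': 373}
side {'c': [0.854, -0.4088], 'z': 0.0398, 'yaw': 69.9, 'size': [289
[... 1191 characters left out ...]
050048828125, 248.78504943847656), 89.9759521484375) 0.011184550039423868
flaps 6204 ((532.356201171875, 239.09042358398438), (289.8900451660156, 202.11073303222656), 84.00617980957031) 0.09733401021131649
top find_in carton 0.61 158 223 [0.538 0.263 0.004]
top find_in carton 0.23 334 125 [ 0.78  -0.151  0.027]
top spot_point carton 0.88 172 230 [0.522 0.229 0.002]
top spot_point carton 0.2 435 174 [ 0.67  -0.395  0.006]
top find_in flap_left 0.85 99 216 [0.542 0.368 0.102]
top find_in flap_left 0.26 286 177 [ 0.648 -0.039  0.044]Traceback (most recent call last):
  File "<stdin>", line 18, in <module>
ValueError: it knows: canister, cap, carton, hammer, housing, pitch_comb, ring_gauge, tray
```

```bash
cat >> h.py <<'E'
from scipy.spatial.transform import Rotation as Ro
G=np.array([0,0,.171])
def down(yaw):
    c,s=np.cos(np.radians(yaw)),np.sin(np.radians(yaw)); return np.array([[c,s,0],[s,-c,0],[0,0,-1.]])
def plan(wps,p=None,R=None,step=.058,ang=10.3):
    """wps: (x,y,z of grasp point, yaw, opening, extra still rows[, step]) with tool down; prints rows by call"""
    s=r.sense()
    p=np.array(s['tcp_pos']) if p is None else p; R=np.array(s['tcp_rot']) if R is None else R
    rows=[]
    for w in wps:
        st=w[6] if len(w)>6 else step
        tR=down(w[3]); tp=np.array(w[:3])-tR@G
        dth=np.degrees(Ro.from_matrix(R.T@tR).magnitude())
        n=max(1,int(np.ceil(max(np.linalg.norm(tp-p)/st,dth/ang))))
        for k in range(n):
            sh=np.round(R.T@(tp-p)/(n-k),3); rv=np.round(Ro.from_matrix(R.T@tR).as_rotvec()/(n-k),3)
            rows.append([*sh.tolist(),*rv.tolist(),w[4]]); p=p+R@sh; R=R@Ro.from_rotvec(rv).as_matrix()
        rows+= [[0,0,0,0,0,0,w[4]]]*w[5]
    f=lambda v: ('%.3f'%v).rstrip('0').rstrip('.').replace('-0','-0') if abs(v)>1e-9 else '0'
    for i in range(0,len(rows),8): print('['+','.join('['+','.join(f(v) for v in q)+']' for q in rows[i:i+8])+']')
    return p,R
def ft(n=4):
    F=[];M=[]
    for i in range(n):
        if i: r.capture('top')
        s=r.sense();F.append(s['force']);M.append(s['moment'])
    R=np.array(s['tcp_rot']); F,M=np.mean(F,0),np.mean(M,0)
    print('t',round(s['time'],2),'tcp',np.round(s['tcp_pos'],4),'open',round(s['opening'],3),'grip',round(s['grip_force'],1),'F',np.round(F,2),'Mtool',np.round(R.T@M,4),'tilt',np.round(np.degrees(np.arcsin(R[:,2]@[0,0,0]+R[2,0])),2),'j',np.round(s['joint_positions'],0))
E
python3 - <<'E'
from h import *
plan([(.444,-.163,.12,105.2,.7,1),(.444,-.163,.028,105.2,.7,1,.04),(.444,-.163,.028,105.2,0,4),(.444,-.163,.16,105.2,0,1,.04)])
E
```

```text
[[0.038,-0.033,0.013,0,0,-0.159,0.7],[0.043,-0.027,0.013,0,0,-0.159,0.7],[0.047,-0.02,0.013,0,0,-0.159,0.7],[0.049,-0.012,0.012,0,0,-0.159,0.7],[0.051,-0.004,0.013,0,0,-0.159,0.7],[0.051,0.004,0.012,0,0,-0.159,0.7],[0.049,0.012,0.013,0,0,-0.159,0.7],[0.047,0.019,0.012,0,0,-0.16,0.7]]
[[0.043,0.027,0.013,0,0,-0.159,0.7],[0,0,0,0,0,0,0.7],[0,0,0.031,0,0,0,0.7],[0,0,0.03,0,0,0,0.7],[0,0,0.031,0,0,0,0.7],[0,0,0,0,0,0,0.7],[0,0,0,0,0,0,0],[0,0,0,0,0,0,0]]
[[0,0,0,0,0,0,0],[0,0,0,0,0,0,0],[0,0,0,0,0,0,0],[0,0,-0.033,0,0,0,0],[0,0,-0.033,0,0,0,0],[0,0,-0.033,0,0,0,0],[0,0,-0.033,0,0,0,0],[0,0,0,0,0,0,0]]
```

carry_out([
  [[0.038, -0.033, 0.013, 0, 0, -0.159, 0.7], [0.043, -0.027, 0.013, 0, 0, -0.159, 0.7], [0.047, -0.02, 0.013, 0, 0, -0.159, 0.7], [0.049, -0.012, 0.012, 0, 0, -0.159, 0.7], [0.051, -0.004, 0.013, 0, 0, -0.159, 0.7], [0.051, 0.004, 0.012, 0, 0, -0.159, 0.7], [0.049, 0.012, 0.013, 0, 0, -0.159, 0.7], [0.047, 0.019, 0.012, 0, 0, -0.16, 0.7]],
])

```text
time: 2.05
tcp_pos: [0.4223, -0.2074, 0.3035]
tcp_rot: [[-0.111, 0.994, 0.001], [0.994, 0.111, -0.0], [-0.0, 0.001, -1.0]]
force: [0.7, -0.3, -1.0]
opening: 0.701
grip_force: 0.0
```

carry_out([
  [[0.043, 0.027, 0.013, 0, 0, -0.159, 0.7], [0, 0, 0, 0, 0, 0, 0.7], [0, 0, 0, 0, 0, 0, 0.7]],
])

```text
time: 2.42
tcp_pos: [0.4441, -0.1635, 0.2909]
tcp_rot: [[-0.261, 0.965, 0.0], [0.965, 0.261, -0.0], [-0.0, 0.0, -1.0]]
force: [0.1, 0.2, -0.5]
opening: 0.699
grip_force: 0.0
```

carry_out([
  [[0, 0, 0.031, 0, 0, 0, 0.7], [0, 0, 0.03, 0, 0, 0, 0.7], [0, 0, 0.031, 0, 0, 0, 0.7], [0, 0, 0, 0, 0, 0, 0.7], [0, 0, 0, 0, 0, 0, 0], [0, 0, 0, 0, 0, 0, 0], [0, 0, 0, 0, 0, 0, 0], [0, 0, 0, 0, 0, 0, 0]],
])

```text
time: 3.42
tcp_pos: [0.4443, -0.1634, 0.1997]
tcp_rot: [[-0.262, 0.965, 0.002], [0.965, 0.262, -0.001], [-0.001, 0.001, -1.0]]
force: [-0.6, 0.5, 8.5]
opening: 0.444
grip_force: 30.0
```

carry_out([
  [[0, 0, 0, 0, 0, 0, 0], [0, 0, -0.033, 0, 0, 0, 0], [0, 0, -0.033, 0, 0, 0, 0], [0, 0, -0.033, 0, 0, 0, 0], [0, 0, -0.033, 0, 0, 0, 0], [0, 0, 0, 0, 0.17, 0, 0], [0, 0, 0, 0, 0.17, 0, 0], [0, 0, 0, 0, 0, 0, 0]],
])

```text
time: 4.42
tcp_pos: [0.4439, -0.1635, 0.3305]
tcp_rot: [[-0.246, 0.965, -0.088], [0.91, 0.261, 0.321], [0.333, -0.001, -0.943]]
force: [-0.1, -0.5, -5.1]
opening: 0.441
grip_force: 30.0
```

carry_out([
  [[0, 0, 0, 0, 0, 0, 0], [0, 0, 0, 0, 0, 0, 0], [0, 0, 0, 0, -0.08, 0, 0], [0, 0, 0, 0, -0.08, 0, 0], [0, 0, 0, 0, -0.08, 0, 0], [0, 0, 0, 0, 0, 0, 0], [0, 0, 0, 0, 0, 0, 0], [0, 0, 0, 0, 0, 0, 0]],
])

```text
time: 5.42
tcp_pos: [0.4441, -0.1633, 0.3307]
tcp_rot: [[-0.26, 0.965, -0.026], [0.96, 0.262, 0.097], [0.101, -0.0, -0.995]]
force: [-0.6, -0.1, -5.5]
opening: 0.442
grip_force: 30.0
```

```bash
python3 -c "
from h import *
ft(4)"
```

```text
t 5.58 tcp [ 0.4441 -0.1633  0.3307] open 0.437 grip 30.0 F [-0.25 -0.21 -5.13] Mtool [-0.1402 -0.1524 -0.0141] tilt 5.75 j [-29.  22. 114.   6.  48. -48.]
```

carry_out([
  [[0, 0, 0, 0, -0.15, 0, 0], [0, 0, 0, 0, -0.15, 0, 0], [0, 0, 0, 0, -0.14, 0, 0], [0, 0, 0, 0, 0, 0, 0], [0, 0, 0, 0, 0, 0, 0], [0, 0, 0, 0, 0, 0, 0], [0, 0, 0, 0, 0.08, 0, 0], [0, 0, 0, 0, 0.08, 0, 0]],
])

```text
time: 6.58
tcp_pos: [0.4441, -0.1633, 0.3308]
tcp_rot: [[-0.258, 0.965, 0.046], [0.95, 0.262, -0.169], [-0.175, 0.001, -0.985]]
force: [-0.2, -1.2, -5.7]
opening: 0.441
grip_force: 30.0
```

carry_out([
  [[0, 0, 0, 0, 0.08, 0, 0], [0, 0, 0, 0, 0, 0, 0], [0, 0, 0, 0, 0, 0, 0], [0, 0, 0, 0, 0, 0, 0]],
])

```text
time: 7.08
tcp_pos: [0.444, -0.1632, 0.3307]
tcp_rot: [[-0.261, 0.965, 0.026], [0.96, 0.262, -0.097], [-0.101, -0.0, -0.995]]
force: [0.0, -0.3, -5.5]
opening: 0.439
grip_force: 30.0
```

```bash
python3 -c "
from h import *
ft(4)"
```

```text
t 7.22 tcp [ 0.4441 -0.1632  0.3308] open 0.437 grip 30.0 F [-0.16 -0.49 -4.97] Mtool [-0.0779  0.0976  0.0215] tilt -5.76 j [-27.  22. 116.  -7.  39. -38.]
```

```bash
python3 - <<'E'
s=open('h.py').read()
s=s.replace("F,M=np.mean(F,0),np.mean(M,0)","sd=np.std(M,0); F,M=np.mean(F,0),np.mean(M,0)").replace("'tilt',","'sd',np.round(sd,3),'tilt',")
open('h.py','w').write(s)
E
python3 -c "
from h import *
ft(4)"
```

```text
t 7.38 tcp [ 0.4441 -0.1632  0.3307] open 0.443 grip 30.0 F [-0.23  0.22 -5.38] Mtool [-0.1276  0.0667  0.0082] sd [0.025 0.011 0.031] tilt -5.74 j [-27.  22. 116.  -7.  39. -38.]
```

carry_out([
  [[0, 0, 0, 0, -0.12, 0, 0], [0, 0, 0, 0, -0.12, 0, 0], [0, 0, 0, 0, 0, 0, 0], [0, 0, 0, 0, 0, 0, 0], [0, 0, 0, 0, 0.08, 0, 0], [0, 0, 0, 0, 0.08, 0, 0], [0, 0, 0, 0, 0.08, 0, 0], [0, 0, 0, 0, 0.07, 0, 0]],
])

```text
time: 8.38
tcp_pos: [0.4442, -0.1633, 0.3308]
tcp_rot: [[-0.262, 0.965, 0.008], [0.965, 0.262, -0.024], [-0.025, 0.002, -1.0]]
force: [0.6, -0.1, -6.2]
opening: 0.439
grip_force: 30.0
```

carry_out([
  [[0, 0, 0, 0, 0, 0, 0], [0, 0, 0, 0, 0, 0, 0], [0, 0, 0, 0, 0, 0, 0], [0, 0, 0, 0, 0, 0, 0]],
])

```text
time: 8.88
tcp_pos: [0.4441, -0.1632, 0.3308]
tcp_rot: [[-0.262, 0.965, 0.008], [0.965, 0.262, -0.029], [-0.03, 0.0, -1.0]]
force: [0.5, -0.1, -5.8]
opening: 0.44
grip_force: 30.0
```

```bash
python3 -c "
from h import *
ft(6)"
```

```text
t 9.12 tcp [ 0.4441 -0.1632  0.3307] open 0.437 grip 30.0 F [ 0.   -0.23 -5.18] Mtool [-0.132  -0.0124  0.0064] sd [0.033 0.019 0.03 ] tilt -1.73 j [-28.  22. 115.  -2.  42. -42.]
```

carry_out([
  [[0, 0, 0, 0, 0.12, 0, 0], [0, 0, 0, 0, 0.12, 0, 0], [0, 0, 0, 0, 0.12, 0, 0], [0, 0, 0, 0, 0, 0, 0], [0, 0, 0, 0, 0, 0, 0], [0, 0, 0, 0, -0.08, 0, 0], [0, 0, 0, 0, -0.08, 0, 0], [0, 0, 0, 0, -0.08, 0, 0]],
])

```text
time: 10.12
tcp_pos: [0.444, -0.1631, 0.3309]
tcp_rot: [[-0.261, 0.965, -0.022], [0.961, 0.262, 0.082], [0.085, 0.001, -0.996]]
force: [-0.2, 0.6, -4.6]
opening: 0.441
grip_force: 30.0
```

carry_out([
  [[0, 0, 0, 0, -0.06, 0, 0], [0, 0, 0, 0, 0, 0, 0], [0, 0, 0, 0, 0, 0, 0], [0, 0, 0, 0, 0, 0, 0], [0, 0, 0, 0, 0, 0, 0]],
])

```text
time: 10.75
tcp_pos: [0.4441, -0.1633, 0.3307]
tcp_rot: [[-0.262, 0.965, -0.008], [0.965, 0.262, 0.029], [0.03, 0.0, -1.0]]
force: [-0.1, -0.1, -5.4]
opening: 0.441
grip_force: 30.0
```

```bash
python3 -c "
from h import *
ft(6)"
```

```text
t 11.0 tcp [ 0.4441 -0.1633  0.3307] open 0.44 grip 30.0 F [-0.32  0.06 -5.18] Mtool [-0.0995 -0.0559  0.0175] sd [0.042 0.016 0.027] tilt 1.72 j [-28.  22. 115.   2.  45. -45.]
```

```bash
cat >> h.py <<'E'
def meas(tag,n=5):
    for i in range(n):
        if i: r.capture('top')
        s=r.sense(); R=np.array(s['tcp_rot'])
        open('m.txt','a').write(json.dumps(dict(tag=tag,th=float(np.arcsin(R[2,0])),My=float(-(R.T@np.array(s['moment']))[1]),F=float(-s['force'][2]),tq=list(map(float,s['joint_torque']))))+'\n')
    print('open',round(s['opening'],3),'grip',s['grip_force'],'t',s['time'],'tq',np.round(s['joint_torque'],3))
def fit(tag):
    L=[json.loads(l) for l in open('m.txt')]; L=[l for l in L if l['tag']==tag]
    th=np.array([l['th'] for l in L]); A=np.c_[np.sin(th),np.sign(th)*np.cos(th),np.cos(th)]
    x,res,*_=np.linalg.lstsq(A,[l['My'] for l in L],rcond=None); C=np.linalg.inv(A.T@A)
    print(tag,'Wd %.3f b %.4f c %.4f'%tuple(x),'sd b %.4f'%(np.sqrt(res[0]/(len(L)-3)*C[1,1])),'F %.2f'%np.mean([l['F'] for l in L]))
E
python3 -c "
from h import *
s=r.sense();print(np.round(s['joint_torque'],4));r.capture('top');print(np.round(r.sense()['joint_torque'],4))"
```

```text
[-6.90000e-03 -4.91084e+01 -1.99385e+01  7.39000e-02  1.54800e-01
 -1.00000e-04]
[-8.50000e-03 -4.91072e+01 -1.99383e+01  7.33000e-02  1.54300e-01
  2.00000e-04]
```

carry_out([
  [[0, 0, 0, 0, 0.16, 0, 0], [0, 0, 0, 0, 0.16, 0, 0], [0, 0, 0, 0, 0, 0, 0], [0, 0, 0, 0, 0, 0, 0], [0, 0, 0, 0, 0, 0, 0], [0, 0, 0, 0, 0, 0, 0], [0, 0, 0, 0, 0, 0, 0]],
])

```text
time: 11.92
tcp_pos: [0.4441, -0.1632, 0.3308]
tcp_rot: [[-0.246, 0.965, -0.09], [0.907, 0.262, 0.33], [0.342, 0.0, -0.94]]
force: [0.3, 0.1, -5.3]
opening: 0.442
grip_force: 30.0
```

```bash
python3 -c "
from h import *
meas('D')"
```

```text
open 0.441 grip 29.99321199953556 t 12.125 tq [ 2.1000e-02 -5.0153e+01 -1.9067e+01  7.1600e-01  1.2880e+00  1.5000e-02]
```

carry_out([
  [[0, 0, 0, 0, -0.08, 0, 0], [0, 0, 0, 0, -0.08, 0, 0], [0, 0, 0, 0, -0.08, 0, 0], [0, 0, 0, 0, 0, 0, 0], [0, 0, 0, 0, 0, 0, 0], [0, 0, 0, 0, 0, 0, 0], [0, 0, 0, 0, 0, 0, 0]],
])

```text
time: 13.0
tcp_pos: [0.4441, -0.1633, 0.3307]
tcp_rot: [[-0.26, 0.965, -0.029], [0.959, 0.262, 0.106], [0.11, -0.0, -0.994]]
force: [0.5, 0.5, -6.6]
opening: 0.439
grip_force: 30.0
```

```bash
python3 -c "
from h import *
meas('D')"
```

```text
open 0.44 grip 29.993298053741455 t 13.2 tq [-1.5000e-02 -4.9321e+01 -1.9773e+01  2.4600e-01  4.2300e-01  1.0000e-03]
```

carry_out([
  [[0, 0, 0, 0, -0.16, 0, 0], [0, 0, 0, 0, -0.16, 0, 0], [0, 0, 0, 0, -0.14, 0, 0], [0, 0, 0, 0, 0, 0, 0], [0, 0, 0, 0, 0, 0, 0], [0, 0, 0, 0, 0, 0, 0], [0, 0, 0, 0, 0, 0, 0]],
])

```text
time: 14.08
tcp_pos: [0.4441, -0.1634, 0.3307]
tcp_rot: [[-0.246, 0.965, 0.089], [0.907, 0.261, -0.33], [-0.342, -0.0, -0.94]]
force: [1.0, 0.1, -4.3]
opening: 0.438
grip_force: 30.0
```

```bash
python3 -c "
from h import *
meas('D')"
```

```text
open 0.44 grip 29.993134662508965 t 14.275 tq [-2.6000e-02 -4.8384e+01 -2.0143e+01 -6.9300e-01 -3.5900e-01 -2.6000e-02]
```

carry_out([
  [[0, 0, 0, 0, 0.08, 0, 0], [0, 0, 0, 0, 0.08, 0, 0], [0, 0, 0, 0, 0.08, 0, 0], [0, 0, 0, 0, 0, 0, 0], [0, 0, 0, 0, 0, 0, 0], [0, 0, 0, 0, 0, 0, 0], [0, 0, 0, 0, 0, 0, 0]],
])

```text
time: 15.15
tcp_pos: [0.444, -0.1632, 0.3308]
tcp_rot: [[-0.26, 0.965, 0.029], [0.959, 0.262, -0.107], [-0.11, -0.0, -0.994]]
force: [-1.0, 0.7, -5.3]
opening: 0.439
grip_force: 30.0
```

```bash
python3 -c "
from h import *
meas('D');fit('D')"
```

```text
open 0.438 grip 29.993457421660423 t 15.35 tq [ 1.4000e-02 -4.8751e+01 -2.0090e+01 -2.0700e-01 -1.9400e-01  1.0000e-03]
D Wd 1.345 b 0.0003 c 0.0277 sd b 0.0155 F 5.07
```

Add to h.py:
```python
def meas(tag,n=3):
    for i in range(n):
        if i: r.capture('top')
        s=r.sense(); R=np.array(s['tcp_rot']); q=np.radians(s['joint_positions']); t=s['joint_torque']
        L=dict(tag=tag,th=float(np.arcsin(R[2,0])),F=float(-s['force'][2]),My=float(-(R.T@np.array(s['moment']))[1]),q=list(map(float,q)),tq=list(map(float,t)))
        open('m2.txt','a').write(json.dumps(L)+'\n')
        Ms=[]
        for s6 in(1,-1):
          for s4 in (1,-1):
            c,sn=np.cos(q[5]),s6*np.sin(q[5]); e5=np.array([sn,c,0]); u=np.cross(e5,[0,0,1])
            e4=np.cos(q[4])*np.array([0,0,1])+s4*np.sin(q[4])*u
            Ms.append(np.linalg.solve(np.array([e4,e5,[0,0,1]]),[t[3],t[4],t[5]])[:2])
        print(tag,'th %.2f'%np.degrees(L['th']),'F',round(L['F'],1),'open',round(s['opening'],3),'grip',round(s['grip_force']),'tq456',np.round(t[3:],4),'M',np.round(Ms,4).tolist())
```

```text
(no output)
```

carry_out([
  [[0, 0, 0, 0, 0.16, 0, 0], [0, 0, 0, 0, 0.16, 0, 0], [0, 0, 0, 0, 0.14, 0, 0], [0, 0, 0, 0, 0, 0, 0], [0, 0, 0, 0, 0, 0, 0], [0, 0, 0, 0, 0, 0, 0], [0, 0, 0, 0, 0, 0, 0]],
])

```text
time: 16.23
tcp_pos: [0.4441, -0.1631, 0.3308]
tcp_rot: [[-0.246, 0.965, -0.09], [0.907, 0.262, 0.33], [0.342, 0.0, -0.94]]
force: [-0.5, 0.0, -5.1]
opening: 0.444
grip_force: 30.0
```

```bash
python3 -c "
from h import *
meas('D+')"
```

```text
D+ th 19.98 F 5.1 open 0.444 grip 30 tq456 [0.6976 1.2643 0.0245] M [[-0.6012, 1.3686], [-1.4941, 0.0468], [1.4941, 0.0468], [0.6012, 1.3686]]
D+ th 20.00 F 4.3 open 0.441 grip 30 tq456 [0.703  1.2712 0.0218] M [[-0.6027, 1.3789], [-1.5042, 0.0439], [1.5042, 0.0439], [0.6027, 1.3789]]
D+ th 20.01 F 5.7 open 0.442 grip 30 tq456 [0.7073 1.2766 0.0196] M [[-0.6038, 1.387], [-1.5122, 0.0416], [1.5122, 0.0416], [0.6038, 1.387]]
```

carry_out([
  [[0, 0, 0, 0, -0.08, 0, 0], [0, 0, 0, 0, -0.08, 0, 0], [0, 0, 0, 0, -0.08, 0, 0], [0, 0, 0, 0, 0, 0, 0], [0, 0, 0, 0, 0, 0, 0], [0, 0, 0, 0, 0, 0, 0], [0, 0, 0, 0, 0, 0, 0]],
])

```text
time: 17.2
tcp_pos: [0.4441, -0.1633, 0.3307]
tcp_rot: [[-0.26, 0.965, -0.029], [0.959, 0.262, 0.106], [0.11, -0.0, -0.994]]
force: [0.5, -0.3, -5.2]
opening: 0.44
grip_force: 30.0
```

```bash
python3 -c "
from h import *
meas('D+')"
```

```text
D+ th 6.33 F 5.2 open 0.44 grip 30 tq456 [ 0.2551  0.4324 -0.0038] M [[-0.0937, 0.546], [-0.5533, 0.028], [0.5533, 0.028], [0.0937, 0.546]]
D+ th 6.32 F 5.4 open 0.442 grip 30 tq456 [ 0.2519  0.4288 -0.002 ] M [[-0.0948, 0.5392], [-0.5467, 0.0301], [0.5467, 0.0301], [0.0948, 0.5392]]
D+ th 6.32 F 5.7 open 0.436 grip 30 tq456 [ 0.2493  0.4263 -0.0006] M [[-0.0961, 0.534], [-0.5417, 0.032], [0.5417, 0.032], [0.0961, 0.534]]
```

carry_out([
  [[0, 0, 0, 0, -0.04, 0, 0], [0, 0, 0, 0, -0.04, 0, 0], [0, 0, 0, 0, -0.03, 0, 0], [0, 0, 0, 0, 0, 0, 0], [0, 0, 0, 0, 0, 0, 0], [0, 0, 0, 0, 0, 0, 0], [0, 0, 0, 0, 0, 0, 0]],
])

```text
time: 18.18
tcp_pos: [0.4441, -0.1633, 0.3307]
tcp_rot: [[-0.262, 0.965, -0.0], [0.965, 0.262, 0.0], [0.0, -0.0, -1.0]]
force: [0.9, 0.3, -4.5]
opening: 0.437
grip_force: 30.0
```

```bash
python3 -c "
from h import *
meas('D+')"
```

```text
D+ th 0.00 F 4.5 open 0.437 grip 30 tq456 [ 0.0109  0.0642 -0.002 ] M [[-0.0309, 0.0591], [-0.0572, 0.0342], [0.0572, 0.0342], [0.0309, 0.0591]]
D+ th -0.00 F 4.6 open 0.442 grip 30 tq456 [ 0.0102  0.0636 -0.0016] M [[-0.0316, 0.0577], [-0.0558, 0.0348], [0.0558, 0.0348], [0.0316, 0.0577]]
D+ th -0.00 F 5.5 open 0.441 grip 30 tq456 [ 0.0095  0.0629 -0.0012] M [[-0.0322, 0.0561], [-0.0542, 0.0353], [0.0542, 0.0353], [0.0322, 0.0561]]
```

carry_out([
  [[0, 0, 0, 0, -0.17, 0, 0], [0, 0, 0, 0, -0.18, 0, 0], [0, 0, 0, 0, 0, 0, 0], [0, 0, 0, 0, 0, 0, 0], [0, 0, 0, 0, 0, 0, 0], [0, 0, 0, 0, 0, 0, 0], [0, 0, 0, 0, 0, 0, 0]],
])

```text
time: 19.15
tcp_pos: [0.4439, -0.1635, 0.3306]
tcp_rot: [[-0.247, 0.966, 0.082], [0.913, 0.26, -0.316], [-0.326, -0.003, -0.945]]
force: [-0.1, 0.1, -4.4]
opening: 0.442
grip_force: 30.0
```

```bash
python3 -c "
from h import *
meas('D-')"
```

```text
D- th -19.03 F 4.4 open 0.442 grip 30 tq456 [-0.6477 -0.3612 -0.037 ] M [[-0.9858, -0.7077], [1.2133, 0.0222], [-1.2133, 0.0222], [0.9858, -0.7077]]
D- th -19.04 F 4.7 open 0.443 grip 30 tq456 [-0.656  -0.3628 -0.0309] M [[-1.0094, -0.717], [1.2378, 0.0283], [-1.2378, 0.0283], [1.0094, -0.717]]
D- th -19.04 F 5.1 open 0.438 grip 30 tq456 [-0.6622 -0.3641 -0.0263] M [[-1.0272, -0.7241], [1.2564, 0.0329], [-1.2564, 0.0329], [1.0272, -0.7241]]
```

carry_out([
  [[0, 0, 0, 0, 0.08, 0, 0], [0, 0, 0, 0, 0.08, 0, 0], [0, 0, 0, 0, 0.08, 0, 0], [0, 0, 0, 0, 0, 0, 0], [0, 0, 0, 0, 0, 0, 0], [0, 0, 0, 0, 0, 0, 0], [0, 0, 0, 0, 0, 0, 0]],
])

```text
time: 20.12
tcp_pos: [0.4439, -0.1633, 0.3307]
tcp_rot: [[-0.26, 0.965, 0.022], [0.961, 0.261, -0.091], [-0.093, -0.003, -0.996]]
force: [-0.1, -0.1, -4.9]
opening: 0.44
grip_force: 30.0
```

```bash
python3 -c "
from h import *
meas('D-')"
```

```text
D- th -5.34 F 4.9 open 0.44 grip 30 tq456 [-0.1882 -0.1508  0.0113] M [[-0.1514, -0.3086], [0.3364, 0.0705], [-0.3364, 0.0705], [0.1514, -0.3086]]
D- th -5.34 F 4.6 open 0.44 grip 30 tq456 [-0.1835 -0.1482  0.0079] M [[-0.144, -0.2996], [0.3258, 0.0655], [-0.3258, 0.0655], [0.144, -0.2996]]
D- th -5.33 F 5.5 open 0.441 grip 30 tq456 [-0.1796 -0.1463  0.0052] M [[-0.1377, -0.2924], [0.3173, 0.0613], [-0.3173, 0.0613], [0.1377, -0.2924]]
```

carry_out([
  [[0, 0, 0, 0, 0.04, 0, 0], [0, 0, 0, 0, 0.04, 0, 0], [0, 0, 0, 0, 0.03, 0, 0], [0, 0, 0, 0, 0, 0, 0], [0, 0, 0, 0, 0, 0, 0], [0, 0, 0, 0, 0, 0, 0], [0, 0, 0, 0, 0, 0, 0]],
])

```text
time: 21.1
tcp_pos: [0.4439, -0.1634, 0.3307]
tcp_rot: [[-0.26, 0.965, -0.007], [0.965, 0.26, 0.016], [0.017, -0.003, -1.0]]
force: [-0.2, -1.0, -4.9]
opening: 0.441
grip_force: 30.0
```

```bash
python3 -c "
from h import *
meas('D-')"
```

```text
D- th 0.98 F 4.9 open 0.441 grip 30 tq456 [0.0636 0.16   0.0049] M [[-0.0492, 0.1751], [-0.1733, 0.055], [0.1733, 0.055], [0.0492, 0.1751]]
D- th 0.98 F 5.1 open 0.441 grip 30 tq456 [0.0651 0.161  0.0038] M [[-0.0475, 0.178], [-0.1763, 0.0534], [0.1763, 0.0534], [0.0475, 0.178]]
D- th 0.98 F 4.7 open 0.44 grip 30 tq456 [0.0665 0.1619 0.0031] M [[-0.0462, 0.1806], [-0.1789, 0.0522], [0.1789, 0.0522], [0.0462, 0.1806]]
```

```bash
cat >> h.py <<'E'
def fit2(tag,K=None):
    L=[]
    for f in('m.txt','m2.txt'):
        try: L+=[json.loads(l) for l in open(f)]
        except OSError: pass
    L=[l for l in L if l['tag'].rstrip('+-')==tag and abs(l['th'])>.05]
    th=np.array([l['th'] for l in L]); y=np.array([l['My'] for l in L])
    A=np.c_[np.sign(th)*np.cos(th),np.cos(th),np.sin(th)]
    if K is not None: y=y-K*A[:,2]; A=A[:,:2]
    x,res,*_=np.linalg.lstsq(A,y,rcond=None); s=np.sqrt(res[0]/(len(y)-A.shape[1])); C=np.linalg.inv(A.T@A)
    print(tag,'b,c,K',np.round(x,4),'sd',np.round(s*np.sqrt(np.diag(C)),4),'noise',round(s,4),'F %.2f'%np.mean([l['F'] for l in L]),'n',len(y))
E
python3 - <<'E'
from h import *
fit2('D'); fit2('D',.9)
L=[json.loads(l) for f in('m.txt','m2.txt') for l in open(f)]
for l in L: print(round(np.degrees(l['th']),1),round(l['My'],3),end='; ')
print('cams?');
plan([(.444,-.163,.16,105.2,0,1),(.444,-.163,.0285,105.2,0,1,.035),(.444,-.163,.0285,105.2,.7,2),(.444,-.163,.16,105.2,.7,1,.04)])
E
```

```text
D b,c,K [-0.0094  0.0301  1.3977] sd [0.0115 0.0056 0.0441] noise 0.0305 F 5.06 n 32
D b,c,K [0.1036 0.0317] sd [0.0127 0.0127] noise 0.0697 F 5.06 n 32
20.0 0.517; 20.0 0.432; 20.0 0.493; 20.0 0.53; 20.0 0.454; 6.3 0.165; 6.3 0.176; 6.3 0.196; 6.3 0.215; 6.3 0.138; -20.0 -0.407; -20.0 -0.449; -20.0 -0.41; -20.0 -0.482; -20.0 -0.437; -6.3 -0.154; -6.3 -0.135; -6.3 -0.113; -6.3 -0.072; -6.3 -0.121; 20.0 0.533; 20.0 0.461; 20.0 0.54; 6.3 0.18; 6.3 0.18; 6.3 0.167; 0.0 0.018; -0.0 0.027; -0.0 0.065; -19.0 -0.446; -19.0 -0.405; -19.0 -0.45; -5.3 -0.047; -5.3 -0.091; -5.3 -0.09; 1.0 0.073; 1.0 0.063; 1.0 0.099; cams?
[[0,0,0,-0.003,-0.017,-0.002,0],[0,0,0,0,0,0,0],[0,0,0.033,0,0,0,0],[0,0,0.033,0,0,0,0],[0,0,0.033,0,0,0,0],[0,0,0.032,0,0,0,0],[0,0,0,0,0,0,0],[0,0,0,0,0,0,0.7]]
[[0,0,0,0,0,0,0.7],[0,0,0,0,0,0,0.7],[0,0,-0.033,0,0,0,0.7],[0,0,-0.033,0,0,0,0.7],[0,0,-0.033,0,0,0,0.7],[0,0,-0.032,0,0,0,0.7],[0,0,0,0,0,0,0.7]]
```

Run:
```python
from h import *
z=np.load('last_top.npz');P=world('top',z['d']);X,Y,Z=P[...,0],P[...,1],P[...,2]
hsv=cv2.cvtColor(z['p'],cv2.COLOR_RGB2HSV)
m=((X>.43)&(X<.66)&(Y>-.47)&(Y<-.24)&(hsv[...,2]<75)&(Z<.03)).astype(np.uint8)
k,l,st,_=cv2.connectedComponentsWithStats(m); i=1+np.argmax(st[1:,4])
print(cv2.minAreaRect(P[l==i][:,:2].astype(np.float32)*1000),st[i])
g=(l==i)&(Z>.008); print('rim z',g.sum(),cv2.minAreaRect(P[g][:,:2].astype(np.float32)*1000))
# slot 1
a=np.radians(-2);
```

```text
((546.6419067382812, -351.33935546875), (190.31173706054688, 178.82020568847656), 86.5163345336914) [379 184  82  83 392]
rim z 224 ((546.6348266601562, -351.26165771484375), (190.5762939453125, 178.30563354492188), 86.34595489501953)
```

Run:
```python
from h import *
plan([(.504,-.395,.12,86.4,0,1),(.504,-.395,.033,86.4,0,1,.035),(.504,-.395,.033,86.4,.65,2),(.504,-.395,.16,86.4,.65,0,.05)])
```

```text
[[-0.048,0,0.007,-0.001,-0.003,0.065,0],[-0.048,0.003,0.007,-0.001,-0.003,0.065,0],[-0.048,0.006,0.008,-0.001,-0.004,0.065,0],[-0.047,0.008,0.007,-0.001,-0.003,0.066,0],[-0.046,0.012,0.008,-0.001,-0.003,0.065,0],[0,0,0,0,0,0,0],[0,0,0.029,0,0,0,0],[0,0,0.029,0,0,0,0]]
[[0,0,0.029,0,0,0,0],[0,0,0,0,0,0,0],[0,0,0,0,0,0,0.65],[0,0,0,0,0,0,0.65],[0,0,0,0,0,0,0.65],[0,0,-0.042,0,0,0,0.65],[0,0,-0.042,0,0,0,0.65],[0,0,-0.043,0,0,0,0.65]]
```

carry_out([
  [[-0.048, 0, 0.007, -0.001, -0.003, 0.065, 0], [-0.048, 0.003, 0.007, -0.001, -0.003, 0.065, 0], [-0.048, 0.006, 0.008, -0.001, -0.004, 0.065, 0], [-0.047, 0.008, 0.007, -0.001, -0.003, 0.066, 0], [-0.046, 0.012, 0.008, -0.001, -0.003, 0.065, 0], [0, 0, 0, 0, 0, 0, 0], [0, 0, 0.029, 0, 0, 0, 0], [0, 0, 0.029, 0, 0, 0, 0]],
])

```text
time: 22.2
tcp_pos: [0.5041, -0.3944, 0.2325]
tcp_rot: [[0.062, 0.998, -0.001], [0.998, -0.062, 0.001], [0.001, -0.001, -1.0]]
force: [0.5, -0.2, -4.2]
opening: 0.44
grip_force: 30.0
```

carry_out([
  [[0, 0, 0.029, 0, 0, 0, 0], [0, 0, 0, 0, 0, 0, 0], [0, 0, 0, 0, 0, 0, 0.65], [0, 0, 0, 0, 0, 0, 0.65], [0, 0, 0, 0, 0, 0, 0.65], [0, 0, -0.042, 0, 0, 0, 0.65], [0, 0, -0.042, 0, 0, 0, 0.65], [0, 0, -0.043, 0, 0, 0, 0.65]],
])

```text
time: 23.2
tcp_pos: [0.5041, -0.3949, 0.3328]
tcp_rot: [[0.063, 0.998, -0.0], [0.998, -0.063, 0.0], [0.0, -0.0, -1.0]]
force: [-0.4, -0.0, -0.7]
opening: 0.65
grip_force: 0.0
```

carry_out([
  [[0, 0, 0, 0, 0.17, 0, 0.65], [0, 0, 0, 0, 0.17, 0, 0.65], [0, 0, 0, 0, 0, 0, 0.65], [0, 0, 0, 0, 0, 0, 0.65]],
])

```text
time: 23.7
tcp_pos: [0.5042, -0.395, 0.3311]
tcp_rot: [[0.06, 0.998, 0.02], [0.942, -0.063, 0.33], [0.33, -0.001, -0.944]]
force: [-0.0, 0.0, -0.4]
opening: 0.651
grip_force: 0.0
```

```bash
python3 -c "
from h import *
meas('E',4)"
```

```text
E th 19.30 F 0.4 open 0.651 grip 0 tq456 [ 0.6815  0.8888 -0.0115] M [[-0.1953, 1.1346], [-1.151, 0.0262], [1.151, 0.0262], [0.1953, 1.1346]]
E th 19.33 F -0.3 open 0.651 grip 0 tq456 [0.6158 0.8201 0.0198] M [[-0.197, 1.0277], [-1.0455, 0.0431], [1.0455, 0.0431], [0.197, 1.0277]]
E th 19.37 F 0.6 open 0.654 grip 0 tq456 [0.5996 0.803  0.0278] M [[-0.1976, 1.001], [-1.0192, 0.0472], [1.0192, 0.0472], [0.1976, 1.001]]
E th 19.40 F 0.0 open 0.651 grip 0 tq456 [0.6008 0.8041 0.0277] M [[-0.1978, 1.0026], [-1.0209, 0.0466], [1.0209, 0.0466], [0.1978, 1.0026]]
```

carry_out([
  [[0, 0, 0, 0, -0.17, 0, 0.65], [0, 0, 0, 0, -0.17, 0, 0.65], [0, 0, 0, 0, -0.17, 0, 0.65], [0, 0, 0, 0, -0.17, 0, 0.65], [0, 0, 0, 0, 0, 0, 0.65], [0, 0, 0, 0, 0, 0, 0.65], [0, 0, 0, 0, 0, 0, 0.65]],
])

```text
time: 24.72
tcp_pos: [0.5042, -0.3951, 0.331]
tcp_rot: [[0.059, 0.998, -0.021], [0.942, -0.063, -0.33], [-0.331, -0.0, -0.944]]
force: [-0.2, 0.6, 0.7]
opening: 0.65
grip_force: 0.0
```

```bash
python3 -c "
from h import *
meas('E',4)
L=[json.loads(l) for l in open('m2.txt')]
L=[l for l in L if l['tag']=='E'];th=np.array([l['th'] for l in L])
print('K,c',np.linalg.lstsq(np.c_[np.sin(th),np.cos(th)],[l['My'] for l in L],rcond=None)[0],np.mean([l['F'] for l in L]))"
```

```text
E th -19.33 F -0.7 open 0.65 grip 0 tq456 [-0.5346 -0.3112 -0.0521] M [[-0.5435, -0.5743], [0.7907, 0.0031], [-0.7907, 0.0031], [0.5435, -0.5743]]
E th -19.36 F -0.1 open 0.649 grip 0 tq456 [-0.5393 -0.3124 -0.0485] M [[-0.5533, -0.5795], [0.8012, 0.006], [-0.8012, 0.006], [0.5533, -0.5795]]
E th -19.38 F -0.4 open 0.649 grip 0 tq456 [-0.5492 -0.3157 -0.0419] M [[-0.5721, -0.5909], [0.8224, 0.0113], [-0.8224, 0.0113], [0.5721, -0.5909]]
E th -19.40 F -0.7 open 0.649 grip 0 tq456 [-0.5594 -0.3188 -0.0354] M [[-0.5912, -0.6023], [0.8438, 0.0168], [-0.8438, 0.0168], [0.5912, -0.6023]]
K,c [ 0.54382688 -0.00551164] -0.1390233411724049
```

Run:
```python
from h import *
p,d=grab('top'); cv2.imwrite('pics/top1.png',p[130:300,230:480,::-1])
for h in housings(): print(h)
x,y,w=.4463,-.039,94.8
plan([(.5,-.37,.16,86.4,.7,0),(x,y,.13,w,.7,1),(x,y,.028,w,.7,1,.035),(x,y,.028,w,0,4),(x,y,.16,w,0,0,.035)])
```

```text
{'c': [0.7812, -0.2088], 'z': 0.0372, 'yaw': -5.0, 'size': [30, 87], 'sat': 59, 'n': 378}
{'c': [0.7161, 0.2297], 'z': 0.0399, 'yaw': -5.0, 'size': [43, 82], 'sat': 117, 'n': 619}
{'c': [0.6491, -0.0383], 'z': 0.0402, 'yaw': 82.3, 'size': [81, 43], 'sat': 9, 'n': 624}
{'c': [0.4689, 0.5617], 'z': 0.0393, 'yaw': 5.6, 'size': [298, 6], 'sat': 8, 'n': 386}
{'c': [0.5414, -0.0363], 'z': 0.0401, 'yaw': 75.6, 'size': [80, 43], 'sat': 9, 'n': 642}
{'c': [0.5027, -0.3829], 'z': 0.0429, 'yaw': 86.6, 'size': [61, 42], 'sat': 12, 'n': 401}
{'c': [0.4462, -0.0386], 'z': 0.0401, 'yaw': -85.3, 'size': [42, 80], 'sat': 9, 'n': 666}
{'c': [0.3561, -0.6238], 'z': 0.04, 'yaw': 2.9, 'size': [135, 6], 'sat': 161, 'n': 189}
{'c': [0.1402, 0.5757], 'z': 0.0355, 'yaw': 7.6, 'size': [90, 16], 'sat': 145, 'n': 201}
[[0.012,-0.003,-0.004,0,0.169,0,0.7],[0.012,-0.003,-0.002,-0.001,0.17,0,0.7],[0.054,-0.012,0.005,0,0,-0.024,0.7],[0.055,-0.011,0.005,0,0,-0.025,0.7],[0.055,-0.01,0.005,0,0,-0.024,0.7],[0.055,-0.008,0.005,0,0,-0.025,0.7],[0.056,-0.007,0.005,0,0,-0.024,0.7],[0.056,-0.006,0.005,0,0,-0.025,0.7]]
[[0,0,0,0,0,0,0.7],[0,0,0.034,0,0,0,0.7],[0,0,0.034,0,0,0,0.7],[0,0,0.034,0,0,0,0.7],[0,0,0,0,0,0,0.7],[0,0,0,0,0,0,0],[0,0,0,0,0,0,0],[0,0,0,0,0,0,0]]
[[0,0,0,0,0,0,0],[0,0,0,0,0,0,0],[0,0,-0.033,0,0,0,0],[0,0,-0.033,0,0,0,0],[0,0,-0.033,0,0,0,0],[0,0,-0.033,0,0,0,0]]
```

carry_out([
  [[0.012, -0.003, -0.004, 0, 0.169, 0, 0.7], [0.012, -0.003, -0.002, -0.001, 0.17, 0, 0.7], [0.054, -0.012, 0.005, 0, 0, -0.024, 0.7], [0.055, -0.011, 0.005, 0, 0, -0.025, 0.7], [0.055, -0.01, 0.005, 0, 0, -0.024, 0.7], [0.055, -0.008, 0.005, 0, 0, -0.025, 0.7], [0.056, -0.007, 0.005, 0, 0, -0.024, 0.7], [0.056, -0.006, 0.005, 0, 0, -0.025, 0.7]],
])

```text
time: 25.92
tcp_pos: [0.4458, -0.037, 0.3007]
tcp_rot: [[-0.085, 0.996, 0.001], [0.996, 0.085, -0.0], [-0.0, 0.001, -1.0]]
force: [0.1, -1.0, 0.1]
opening: 0.699
grip_force: 0.0
```

carry_out([
  [[0, 0, 0, 0, 0, 0, 0.7], [0, 0, 0.034, 0, 0, 0, 0.7], [0, 0, 0.034, 0, 0, 0, 0.7], [0, 0, 0.034, 0, 0, 0, 0.7], [0, 0, 0, 0, 0, 0, 0.7], [0, 0, 0, 0, 0, 0, 0], [0, 0, 0, 0, 0, 0, 0], [0, 0, 0, 0, 0, 0, 0]],
])

```text
time: 26.92
tcp_pos: [0.4465, -0.0386, 0.1996]
tcp_rot: [[-0.084, 0.996, 0.003], [0.996, 0.084, -0.001], [-0.001, 0.003, -1.0]]
force: [3.8, -0.2, 2.7]
opening: 0.439
grip_force: 3.8
```

carry_out([
  [[0, 0, 0, 0, 0, 0, 0], [0, 0, 0, 0, 0, 0, 0], [0, 0, -0.033, 0, 0, 0, 0], [0, 0, -0.033, 0, 0, 0, 0], [0, 0, -0.033, 0, 0, 0, 0], [0, 0, -0.033, 0, 0, 0, 0], [0, 0, 0, 0, 0.09, 0, 0], [0, 0, 0, 0, 0.09, 0, 0]],
])

```text
time: 27.92
tcp_pos: [0.4459, -0.0382, 0.3314]
tcp_rot: [[-0.084, 0.996, -0.014], [0.98, 0.085, 0.181], [0.181, 0.002, -0.983]]
force: [-0.3, 0.8, -3.0]
opening: 0.441
grip_force: 30.0
```

carry_out([
  [[0, 0, 0, 0, 0, 0, 0], [0, 0, 0, 0, 0, 0, 0], [0, 0, 0, 0, 0, 0, 0], [0, 0, 0, 0, 0, 0, 0], [0, 0, 0, 0, 0, 0, 0]],
])

```text
time: 28.55
tcp_pos: [0.4462, -0.0385, 0.3306]
tcp_rot: [[-0.083, 0.996, -0.015], [0.98, 0.084, 0.178], [0.178, 0.0, -0.984]]
force: [-0.2, 0.2, -3.7]
opening: 0.441
grip_force: 30.0
```

```bash
python3 -c "
from h import *
meas('C',6)"|cut -c1-60
```

```text
C th 10.27 F 3.7 open 0.441 grip 30 tq456 [0.441  0.3936 0.0
C th 10.27 F 4.0 open 0.44 grip 30 tq456 [0.4438 0.3945 0.01
C th 10.28 F 3.3 open 0.439 grip 30 tq456 [0.4459 0.3951 0.0
C th 10.28 F 3.4 open 0.441 grip 30 tq456 [0.4475 0.3957 0.0
C th 10.28 F 3.2 open 0.44 grip 30 tq456 [0.4487 0.396  0.00
C th 10.28 F 3.5 open 0.439 grip 30 tq456 [0.4495 0.3963 0.0
```

carry_out([
  [[0, 0, 0, 0, -0.12, 0, 0], [0, 0, 0, 0, -0.12, 0, 0], [0, 0, 0, 0, -0.12, 0, 0], [0, 0, 0, 0, 0, 0, 0], [0, 0, 0, 0, 0, 0, 0], [0, 0, 0, 0, 0, 0, 0], [0, 0, 0, 0, 0, 0, 0], [0, 0, 0, 0, 0, 0, 0]],
])

```text
time: 29.8
tcp_pos: [0.4463, -0.0386, 0.3306]
tcp_rot: [[-0.083, 0.996, 0.015], [0.98, 0.084, -0.178], [-0.179, 0.0, -0.984]]
force: [-0.6, -0.5, -3.2]
opening: 0.44
grip_force: 30.0
```

```bash
cat >> h.py <<'E'
def verdict(tag):
    L=[json.loads(l) for l in open('m2.txt')]; F=np.mean([l['F'] for l in L if l['tag']==tag])
    fit2(tag,.544+.179*F)
E
python3 -c "
from h import *
meas('C',6); verdict('C'); L=[json.loads(l) for l in open('m2.txt')]; fit2('D',1.45)"|cut -c1-90
```

```text
C th -10.32 F 3.2 open 0.44 grip 30 tq456 [-0.3574 -0.0072 -0.0202] M [[-0.5354, -0.0489],
C th -10.32 F 3.6 open 0.443 grip 30 tq456 [-0.3622 -0.0077 -0.0168] M [[-0.5468, -0.0503]
C th -10.33 F 2.6 open 0.439 grip 30 tq456 [-0.3657 -0.0081 -0.0143] M [[-0.5554, -0.0513]
C th -10.33 F 3.1 open 0.44 grip 30 tq456 [-0.3682 -0.0084 -0.0124] M [[-0.5617, -0.052], 
C th -10.33 F 3.1 open 0.437 grip 30 tq456 [-0.3702 -0.0086 -0.0109] M [[-0.5665, -0.0526]
C th -10.34 F 4.4 open 0.441 grip 30 tq456 [-0.3715 -0.0087 -0.0098] M [[-0.57, -0.0529], 
C b,c,K [-0.049  -0.0009] sd [0.006 0.006] noise 0.0204 F 3.42 n 12
D b,c,K [-0.0213  0.0299] sd [0.0056 0.0056] noise 0.0307 F 5.06 n 32
```

Run:
```python
from h import *
z=np.load('last_top.npz');P=world('top',z['d'])
c=np.array([.5252,.2355]);a=np.radians(-5.8);R2=np.array([[np.cos(a),-np.sin(a)],[np.sin(a),np.cos(a)]])
Q=(P[...,:2]-c)@R2; X,Y,Z=Q[...,0],Q[...,1],P[...,2]
for n,u,v,w,zh in(('left',Y-.12,abs(X),.05,.067),('right',-Y-.12,abs(X),.05,.067),('near',-X-.065,abs(Y),.1,.071),('far',X-.065,abs(Y),.1,.071)):
    m=(v<w)&(u>.006)&(u<.07)&(Z>zh+.006)&(Z<.15); print(n,m.sum(),round(float(np.median(np.arctan2(Z[m]-zh,u[m]*-1))),2),'tip z',np.round(np.nanpercentile(Z[m],98),3),'u',np.round(np.nanpercentile(u[m],98),3))
x,y=.5286,.2693
plan([(.446,-.038,.2,94.8,0,0),(x,y,.2,174.2,0,1),(x,y,.036,174.2,0,1,.04),(x,y,.036,174.2,.55,2),(x,y,.2,174.2,.55,0,.055)])
```

```text
left 772 1.94 tip z 0.128 u 0.026
right 529 2.08 tip z 0.124 u 0.035
near 1070 1.97 tip z 0.132 u 0.029
far 1690 2.21 tip z 0.122 u 0.042
[[-0.003,0,-0.02,0,0.09,0,0],[-0.002,0,-0.02,0,0.09,0.001,0],[0.037,0.013,0,0,0,-0.173,0],[0.035,0.02,0,0,0,-0.173,0],[0.031,0.025,0,0,0,-0.173,0],[0.026,0.03,0,0,0,-0.173,0],[0.02,0.034,0,0,0,-0.174,0],[0.014,0.037,0,0,0,-0.173,0]]
[[0.007,0.039,0,0,0,-0.174,0],[0,0.041,0,0,0.001,-0.173,0],[0,0,0,0,0,0,0],[0,0,0.033,0,0,0,0],[0,0,0.033,0,0,0,0],[0,0,0.033,0,0,0,0],[0,0,0.032,0,0,0,0],[0,0,0.033,0,-0.001,0,0]]
[[0,0,0,0,0,0,0],[0,0,0,0,0,0,0.55],[0,0,0,0,0,0,0.55],[0,0,0,0,0,0,0.55],[0,0,-0.055,0,0,0,0.55],[0,0,-0.055,0,0,0,0.55],[0,0,-0.054,0,0,0,0.55]]
```

carry_out([
  [[-0.003, 0, -0.02, 0, 0.09, 0, 0], [-0.002, 0, -0.02, 0, 0.09, 0.001, 0], [0.037, 0.013, 0, 0, 0, -0.173, 0], [0.035, 0.02, 0, 0, 0, -0.173, 0], [0.031, 0.025, 0, 0, 0, -0.173, 0], [0.026, 0.03, 0, 0, 0, -0.173, 0], [0.02, 0.034, 0, 0, 0, -0.174, 0], [0.014, 0.037, 0, 0, 0, -0.173, 0]],
])

```text
time: 31.05
tcp_pos: [0.5069, 0.1935, 0.3708]
tcp_rot: [[-0.904, 0.428, 0.0], [0.428, 0.904, -0.001], [-0.001, -0.0, -1.0]]
force: [0.9, -0.7, -2.6]
opening: 0.442
grip_force: 30.0
```

carry_out([
  [[0.007, 0.039, 0, 0, 0, -0.174, 0], [0, 0.036, 0, 0, 0.001, -0.173, 0], [0, 0, 0, 0, 0, 0, 0], [0, 0, 0, 0, 0, 0, 0]],
])

```text
time: 31.55
tcp_pos: [0.5269, 0.2648, 0.3705]
tcp_rot: [[-0.995, 0.102, -0.001], [0.102, 0.995, -0.001], [0.001, -0.001, -1.0]]
force: [-1.1, 0.1, -2.6]
opening: 0.441
grip_force: 30.0
```

Run:
```python
from h import *
s=r.sense(); print(s['opening'],s['grip_force'],np.array(s['force']).round(1))
x,y=.5281,.2644
plan([(x,y,.2,174.2,0,0),(x,y,.036,174.2,0,1,.04),(x,y,.036,174.2,.55,2),(x,y,.2,174.2,.55,0,.055)])
```

```text
0.4405681288921594 29.989832192659378 [-1.1  0.1 -2.6]
[[-0.001,0,0,-0.001,-0.001,-0.001,0],[0,0,0.033,0,0,0,0],[0,0,0.033,0,0,0,0],[0,0,0.033,0,0,0,0],[0,0,0.032,0,0,0,0],[0,0,0.033,0,0,0,0],[0,0,0,0,0,0,0],[0,0,0,0,0,0,0.55]]
[[0,0,0,0,0,0,0.55],[0,0,0,0,0,0,0.55],[0,0,-0.055,0,0,0,0.55],[0,0,-0.055,0,0,0,0.55],[0,0,-0.054,0,0,0,0.55]]
```

carry_out([
  [[-0.001, 0, 0, -0.001, -0.001, -0.001, 0], [0, 0, 0.033, 0, 0, 0, 0], [0, 0, 0.033, 0, 0, 0, 0], [0, 0, 0.033, 0, 0, 0, 0], [0, 0, 0.032, 0, 0, 0, 0], [0, 0, 0.033, 0, 0, 0, 0], [0, 0, 0, 0, 0, 0, 0], [0, 0, 0, 0, 0, 0, 0.55]],
])

```text
time: 32.55
tcp_pos: [0.5286, 0.2647, 0.2081]
tcp_rot: [[-0.995, 0.101, 0.002], [0.101, 0.995, 0.001], [-0.002, 0.001, -1.0]]
force: [0.3, -0.0, 0.5]
opening: 0.498
grip_force: 0.0
```

carry_out([
  [[0, 0, 0, 0, 0, 0, 0.55], [0, 0, 0, 0, 0, 0, 0.55], [0, 0, -0.055, 0, 0, 0, 0.55], [0, 0, -0.055, 0, 0, 0, 0.55], [0, 0, -0.054, 0, 0, 0, 0.55], [0, 0, 0, 0, 0, 0, 0.55]],
])

```text
time: 33.3
tcp_pos: [0.5281, 0.265, 0.3755]
tcp_rot: [[-0.995, 0.1, 0.008], [0.1, 0.995, 0.003], [-0.008, 0.004, -1.0]]
force: [-0.6, 0.2, 0.1]
opening: 0.55
grip_force: 0.0
```

Run:
```python
from h import *
grab('top')
for h in housings(): 
    if h['sat']<30 and h['n']>300: print(h)
x,y,w=.5414,-.0363,75.5
plan([(x,y,.17,w,.65,1),(x,y,.028,w,.65,1,.04),(x,y,.028,w,0,4),(x,y,.16,w,0,0,.035)])
```

```text
{'c': [0.649, -0.0383], 'z': 0.0399, 'yaw': 82.2, 'size': [80, 42], 'sat': 9, 'n': 627}
{'c': [0.5414, -0.0362], 'z': 0.04, 'yaw': 75.1, 'size': [80, 43], 'sat': 9, 'n': 638}
{'c': [0.5021, -0.3936], 'z': 0.043, 'yaw': 85.8, 'size': [83, 43], 'sat': 8, 'n': 637}
[[-0.004,-0.03,0.003,0.001,0,0.172,0.65],[-0.009,-0.029,0.003,0.001,0,0.172,0.65],[-0.014,-0.027,0.003,0,0,0.172,0.65],[-0.019,-0.024,0.003,0.001,0,0.173,0.65],[-0.022,-0.02,0.003,0.001,0,0.172,0.65],[-0.025,-0.016,0.003,0,0,0.173,0.65],[-0.028,-0.011,0.004,0.001,0,0.172,0.65],[-0.029,-0.006,0.003,0.001,0.001,0.173,0.65]]
[[-0.03,-0.001,0.004,0,0,0.172,0.65],[-0.03,0.004,0.003,0.001,0.001,0.173,0.65],[0,0,0,0,0,0,0.65],[0,0,0.036,0,0,0,0.65],[0,0,0.035,0,0,0,0.65],[0,0,0.036,0,0,0,0.65],[-0.001,0,0.035,-0.001,0,0,0.65],[0,0,0,0,0,0,0.65]]
[[0,0,0,0,0,0,0],[0,0,0,0,0,0,0],[0,0,0,0,0,0,0],[0,0,0,0,0,0,0],[0,0,0,0,0,0,0],[0,0,-0.033,0,0,0,0],[0,0,-0.033,0,0,0,0],[0,0,-0.033,0,0,0,0]]
[[0,0,-0.033,0,0,0,0]]
```

carry_out([
  [[-0.004, -0.03, 0.003, 0.001, 0, 0.172, 0.65], [-0.009, -0.029, 0.003, 0.001, 0, 0.172, 0.65], [-0.014, -0.027, 0.003, 0, 0, 0.172, 0.65], [-0.019, -0.024, 0.003, 0.001, 0, 0.173, 0.65], [-0.022, -0.02, 0.003, 0.001, 0, 0.172, 0.65], [-0.025, -0.016, 0.003, 0, 0, 0.173, 0.65], [-0.028, -0.011, 0.004, 0.001, 0, 0.172, 0.65], [-0.029, -0.006, 0.003, 0.001, 0.001, 0.173, 0.65]],
])

```text
time: 34.35
tcp_pos: [0.5385, 0.0234, 0.3448]
tcp_rot: [[-0.086, 0.996, -0.006], [0.996, 0.086, -0.002], [-0.002, -0.006, -1.0]]
force: [0.1, 0.4, -0.3]
opening: 0.648
grip_force: 0.0
```

carry_out([
  [[-0.03, -0.001, 0.004, 0, 0, 0.172, 0.65], [-0.03, 0.004, 0.003, 0.001, 0.001, 0.173, 0.65], [0, 0, 0, 0, 0, 0, 0.65], [0, 0, 0.036, 0, 0, 0, 0.65], [0, 0, 0.035, 0, 0, 0, 0.65], [0, 0, 0.036, 0, 0, 0, 0.65], [-0.001, 0, 0.035, -0.001, 0, 0, 0.65], [0, 0, 0, 0, 0, 0, 0.65]],
])

```text
time: 35.35
tcp_pos: [0.5405, -0.0361, 0.1952]
tcp_rot: [[0.248, 0.969, -0.009], [0.969, -0.248, -0.0], [-0.002, -0.008, -1.0]]
force: [0.2, 0.3, 0.2]
opening: 0.652
grip_force: 0.0
```

carry_out([
  [[0, 0, 0, 0, 0, 0, 0], [0, 0, 0, 0, 0, 0, 0], [0, 0, 0, 0, 0, 0, 0], [0, 0, 0, 0, 0, 0, 0], [0, 0, 0, 0, 0, 0, 0], [0, 0, -0.033, 0, 0, 0, 0], [0, 0, -0.033, 0, 0, 0, 0], [0, 0, -0.033, 0, 0, 0, 0]],
])

```text
time: 36.35
tcp_pos: [0.5412, -0.0368, 0.2976]
tcp_rot: [[0.251, 0.968, -0.004], [0.968, -0.251, -0.001], [-0.002, -0.003, -1.0]]
force: [0.8, 0.5, -2.6]
opening: 0.439
grip_force: 30.0
```

carry_out([
  [[0, 0, -0.033, 0, 0, 0, 0], [0, 0, 0, 0, 0.12, 0, 0], [0, 0, 0, 0, 0.12, 0, 0], [0, 0, 0, 0, 0, 0, 0], [0, 0, 0, 0, 0, 0, 0], [0, 0, 0, 0, 0, 0, 0], [0, 0, 0, 0, -0.07, 0, 0], [0, 0, 0, 0, -0.07, 0, 0]],
])

```text
time: 37.35
tcp_pos: [0.5416, -0.0367, 0.3293]
tcp_rot: [[0.25, 0.968, 0.021], [0.964, -0.251, 0.092], [0.094, -0.003, -0.996]]
force: [0.0, 2.1, -2.7]
opening: 0.44
grip_force: 30.0
```

carry_out([
  [[0, 0, 0, 0, 0, 0, 0], [0, 0, 0, 0, 0, 0, 0], [0, 0, 0, 0, 0, 0, 0]],
])

```text
time: 37.72
tcp_pos: [0.5416, -0.0368, 0.3293]
tcp_rot: [[0.25, 0.968, 0.022], [0.963, -0.251, 0.096], [0.098, -0.003, -0.995]]
force: [-0.4, 0.6, -3.0]
opening: 0.442
grip_force: 30.0
```

```bash
python3 -c "
from h import *
meas('B',7)"|cut -c1-60
```

```text
B th 5.65 F 3.0 open 0.442 grip 30 tq456 [ 0.3562  0.0683 -0
B th 5.64 F 2.7 open 0.438 grip 30 tq456 [ 0.3551  0.0678 -0
B th 5.63 F 2.9 open 0.439 grip 30 tq456 [ 0.3517  0.0673 -0
B th 5.63 F 2.2 open 0.439 grip 30 tq456 [ 0.3482  0.0669 -0
B th 5.62 F 3.7 open 0.441 grip 30 tq456 [ 0.3451  0.0665 -0
B th 5.62 F 2.5 open 0.444 grip 30 tq456 [ 0.3426  0.0662 -0
B th 5.61 F 2.7 open 0.438 grip 30 tq456 [ 0.3406  0.066  -0
```

carry_out([
  [[0, 0, 0, 0, -0.12, 0, 0], [0, 0, 0, 0, -0.11, 0, 0], [0, 0, 0, 0, -0.11, 0, 0], [0, 0, 0, 0, 0, 0, 0], [0, 0, 0, 0, 0, 0, 0], [0, 0, 0, 0, 0, 0, 0], [0, 0, 0, 0, 0.07, 0, 0], [0, 0, 0, 0, 0.07, 0, 0]],
])

```text
time: 39.02
tcp_pos: [0.5416, -0.0369, 0.3294]
tcp_rot: [[0.25, 0.968, -0.027], [0.963, -0.251, -0.095], [-0.099, -0.003, -0.995]]
force: [-0.7, -0.4, -2.7]
opening: 0.44
grip_force: 30.0
```

carry_out([
  [[0, 0, 0, 0, 0, 0, 0], [0, 0, 0, 0, 0, 0, 0], [0, 0, 0, 0, 0, 0, 0]],
])

```text
time: 39.4
tcp_pos: [0.5416, -0.0368, 0.3293]
tcp_rot: [[0.249, 0.968, -0.029], [0.963, -0.251, -0.099], [-0.103, -0.003, -0.995]]
force: [0.1, -0.5, -2.4]
opening: 0.441
grip_force: 30.0
```

```bash
python3 -c "
from h import *
meas('B',7); verdict('B')"|cut -c1-90
```

```text
B th -5.89 F 2.4 open 0.441 grip 30 tq456 [-0.2385  0.1014  0.0085] M [[-0.304, 0.1553], [
B th -5.88 F 3.5 open 0.442 grip 30 tq456 [-0.2372  0.101   0.0079] M [[-0.3019, 0.1545], 
B th -5.87 F 3.2 open 0.436 grip 30 tq456 [-0.2339  0.1002  0.0059] M [[-0.2959, 0.1526], 
B th -5.87 F 3.3 open 0.443 grip 30 tq456 [-0.2302  0.0996  0.0039] M [[-0.2893, 0.1509], 
B th -5.86 F 2.6 open 0.439 grip 30 tq456 [-0.2271  0.0991  0.0021] M [[-0.2839, 0.1494], 
B th -5.86 F 2.5 open 0.441 grip 30 tq456 [-0.2247  0.0986  0.0006] M [[-0.2796, 0.1481], 
B th -5.86 F 3.2 open 0.441 grip 30 tq456 [-0.2228  0.0983 -0.0005] M [[-0.2761, 0.1472], 
B b,c,K [0.0189 0.0166] sd [0.0069 0.0069] noise 0.0255 F 2.91 n 14
```

Run:
```python
from h import *
x,y=.5094,-.305
plan([(.54,-.04,.13,75.5,0,0),(x,y,.11,86.4,0,1),(x,y,.032,86.4,0,1,.04),(x,y,.032,86.4,.6,2),(x,y,.12,86.4,.6,0,.045)])
print()
x,y,w=.649,-.0383,82.2
p0=np.array([.5094,-.305,.291])
plan([(x,y,.12,w,.7,1),(x,y,.028,w,.7,1,.04),(x,y,.028,w,0,4),(x,y,.16,w,0,0,.035)],p0,down(86.4))
```

```text
[[-0.001,-0.001,0.029,-0.003,0.102,0,0],[-0.053,0.007,0.004,0,0,-0.038,0],[-0.053,0.006,0.004,0,0,-0.038,0],[-0.053,0.003,0.004,0,0,-0.038,0],[-0.053,0.002,0.004,0,0,-0.038,0],[-0.053,-0.001,0.004,0,0,-0.039,0],[0,0,0,0,0,0,0],[0,0,0.039,0,0,0,0]]
[[0,0,0.039,0,0,0,0],[0,0,0,0,0,0,0],[0,0,0,0,0,0,0.6],[0,0,0,0,0,0,0.6],[0,0,0,0,0,0,0.6],[0,0,-0.044,0,0,0,0.6],[0,0,-0.044,0,0,0,0.6]]

[[0.046,0.02,0,0,0,0.012,0.7],[0.046,0.02,0,0,0,0.012,0.7],[0.046,0.019,0,0,0,0.012,0.7],[0.047,0.019,0,0,0,0.012,0.7],[0.047,0.018,0,0,0,0.013,0.7],[0.046,0.018,0,0,0,0.012,0.7],[0,0,0,0,0,0,0.7],[0,0,0.031,0,0,0,0.7]]
[[0,0,0.03,0,0,0,0.7],[0,0,0.031,0,0,0,0.7],[0,0,0,0,0,0,0.7],[0,0,0,0,0,0,0],[0,0,0,0,0,0,0],[0,0,0,0,0,0,0],[0,0,0,0,0,0,0],[0,0,0,0,0,0,0]]
[[0,0,-0.033,0,0,0,0],[0,0,-0.033,0,0,0,0],[0,0,-0.033,0,0,0,0],[0,0,-0.033,0,0,0,0]]
```

carry_out([
  [[-0.001, -0.001, 0.029, -0.003, 0.102, 0, 0], [-0.053, 0.007, 0.004, 0, 0, -0.038, 0], [-0.053, 0.006, 0.004, 0, 0, -0.038, 0], [-0.053, 0.003, 0.004, 0, 0, -0.038, 0], [-0.053, 0.002, 0.004, 0, 0, -0.038, 0], [-0.053, -0.001, 0.004, 0, 0, -0.039, 0], [0, 0, 0, 0, 0, 0, 0], [0, 0, 0.039, 0, 0, 0, 0]],
])

```text
time: 40.7
tcp_pos: [0.5097, -0.3052, 0.2431]
tcp_rot: [[0.064, 0.998, 0.004], [0.998, -0.064, -0.003], [-0.003, 0.004, -1.0]]
force: [-0.1, -0.2, -4.3]
opening: 0.441
grip_force: 30.0
```

carry_out([
  [[0, 0, 0.039, 0, 0, 0, 0], [0, 0, 0, 0, 0, 0, 0], [0, 0, 0, 0, 0, 0, 0.6], [0, 0, 0, 0, 0, 0, 0.6], [0, 0, 0, 0, 0, 0, 0.6], [0, 0, -0.044, 0, 0, 0, 0.6], [0, 0, -0.044, 0, 0, 0, 0.6], [0, 0, 0, 0, 0, 0, 0.6]],
])

```text
time: 41.7
tcp_pos: [0.5097, -0.3047, 0.2942]
tcp_rot: [[0.062, 0.998, 0.005], [0.998, -0.062, -0.004], [-0.004, 0.005, -1.0]]
force: [-0.8, -0.1, -0.9]
opening: 0.602
grip_force: 0.0
```

Run:
```python
from h import *
p,d=grab('top'); cv2.imwrite('pics/top2.png',p[:,:,::-1])
for h in housings(): 
    if h['sat']<30 and h['n']>150: print(h)
x,y,w=.649,-.0383,82.2
plan([(x,y,.12,w,.7,1),(x,y,.028,w,.7,1,.04),(x,y,.028,w,0,4),(x,y,.16,w,0,0,.035)])
```

```text
{'c': [0.8463, -0.4169], 'z': 0.0393, 'yaw': 88.2, 'size': [258, 12], 'sat': 8, 'n': 234}
{'c': [0.6489, -0.0384], 'z': 0.0402, 'yaw': 82.1, 'size': [80, 43], 'sat': 9, 'n': 624}
{'c': [0.469, 0.562], 'z': 0.0396, 'yaw': 6.0, 'size': [298, 6], 'sat': 8, 'n': 394}
{'c': [0.5264, 0.2646], 'z': 0.0437, 'yaw': -7.0, 'size': [44, 80], 'sat': 11, 'n': 567}
{'c': [0.5089, -0.2822], 'z': 0.0432, 'yaw': -3.5, 'size': [40, 42], 'sat': 12, 'n': 211}
[[0.046,0.02,0,0,0,0.012,0.7],[0.046,0.02,0,0.001,0,0.012,0.7],[0.046,0.019,0,0,0,0.012,0.7],[0.046,0.019,0,0.001,0.001,0.013,0.7],[0.047,0.018,0.001,0,0,0.012,0.7],[0.047,0.018,0,0.001,0.001,0.013,0.7],[0,0,0,0,0,0,0.7],[0,0,0.031,0,0,0,0.7]]
[[0,0,0.031,0,0,0,0.7],[0,0,0.03,0,0,0,0.7],[0,0,0,0,0,0,0.7],[0,0,0,0,0,0,0],[0,0,0,0,0,0,0],[0,0,0,0,0,0,0],[0,0,0,0,0,0,0],[0,0,0,0,0,0,0]]
[[0,0,-0.033,0,0,0,0],[0,0,-0.033,0,0,0,0],[0,0,-0.033,0,0,0,0],[0,0,-0.033,0,0,0,0]]
```

View pics/top2.png

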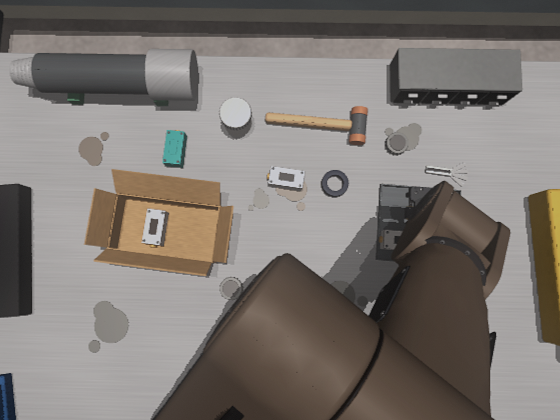

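C lies flat in the carton at (153,227), and A is still at (287,177). Next I pick up A and rock it.

carry_out([
  [[0.046, 0.02, 0, 0, 0, 0.012, 0.7], [0.046, 0.02, 0, 0.001, 0, 0.012, 0.7], [0.046, 0.019, 0, 0, 0, 0.012, 0.7], [0.046, 0.019, 0, 0.001, 0.001, 0.013, 0.7], [0.047, 0.018, 0.001, 0, 0, 0.012, 0.7], [0.047, 0.018, 0, 0.001, 0.001, 0.013, 0.7], [0, 0, 0, 0, 0, 0, 0.7], [0, 0, 0.031, 0, 0, 0, 0.7]],
])

```text
time: 42.75
tcp_pos: [0.6488, -0.038, 0.2589]
tcp_rot: [[0.135, 0.991, -0.0], [0.991, -0.135, 0.002], [0.002, -0.001, -1.0]]
force: [-0.4, -0.9, 0.1]
opening: 0.702
grip_force: 0.0
```

carry_out([
  [[0, 0, 0.031, 0, 0, 0, 0.7], [0, 0, 0.03, 0, 0, 0, 0.7], [0, 0, 0, 0, 0, 0, 0.7], [0, 0, 0, 0, 0, 0, 0], [0, 0, 0, 0, 0, 0, 0], [0, 0, 0, 0, 0, 0, 0], [0, 0, 0, 0, 0, 0, 0], [0, 0, 0, 0, 0, 0, 0]],
])

```text
time: 43.75
tcp_pos: [0.6489, -0.0382, 0.1987]
tcp_rot: [[0.136, 0.991, -0.0], [0.991, -0.136, 0.002], [0.002, -0.0, -1.0]]
force: [0.5, -0.7, 6.0]
opening: 0.442
grip_force: 30.0
```

carry_out([
  [[0, 0, -0.033, 0, 0, 0, 0], [0, 0, -0.033, 0, 0, 0, 0], [0, 0, -0.033, 0, 0, 0, 0], [0, 0, -0.033, 0, 0, 0, 0], [0, 0, 0, 0, 0.12, 0, 0], [0, 0, 0, 0, 0.12, 0, 0], [0, 0, 0, 0, 0, 0, 0], [0, 0, 0, 0, 0, 0, 0]],
])

```text
time: 44.75
tcp_pos: [0.6487, -0.0384, 0.3292]
tcp_rot: [[0.133, 0.991, 0.028], [0.962, -0.136, 0.235], [0.237, -0.004, -0.972]]
force: [-0.2, 0.5, -4.9]
opening: 0.439
grip_force: 30.0
```

carry_out([
  [[0, 0, 0, 0, 0, 0, 0], [0, 0, 0, 0, -0.07, 0, 0], [0, 0, 0, 0, -0.07, 0, 0], [0, 0, 0, 0, 0, 0, 0], [0, 0, 0, 0, 0, 0, 0], [0, 0, 0, 0, 0, 0, 0], [0, 0, 0, 0, 0, 0, 0]],
])

```text
time: 45.62
tcp_pos: [0.6488, -0.0384, 0.3295]
tcp_rot: [[0.136, 0.991, 0.011], [0.985, -0.136, 0.101], [0.102, -0.003, -0.995]]
force: [0.6, -0.5, -3.6]
opening: 0.44
grip_force: 30.0
```

```bash
python3 -c "
from h import *
meas('A',7)"|cut -c1-60
```

```text
A th 5.85 F 3.6 open 0.44 grip 30 tq456 [ 0.4214  0.1034 -0.
A th 5.85 F 4.1 open 0.44 grip 30 tq456 [ 0.4181  0.1028 -0.
A th 5.84 F 4.7 open 0.441 grip 30 tq456 [ 0.4154  0.1023 -0
A th 5.84 F 3.7 open 0.441 grip 30 tq456 [4.131e-01 1.020e-0
A th 5.84 F 4.2 open 0.443 grip 30 tq456 [0.4116 0.1017 0.00
A th 5.84 F 4.7 open 0.441 grip 30 tq456 [0.4106 0.1016 0.00
A th 5.83 F 3.8 open 0.445 grip 30 tq456 [0.4096 0.1014 0.00
```

carry_out([
  [[0, 0, 0, 0, -0.12, 0, 0], [0, 0, 0, 0, -0.11, 0, 0], [0, 0, 0, 0, -0.11, 0, 0], [0, 0, 0, 0, 0, 0, 0], [0, 0, 0, 0, 0, 0, 0], [0, 0, 0, 0, 0, 0, 0], [0, 0, 0, 0, 0.07, 0, 0], [0, 0, 0, 0, 0.07, 0, 0]],
])

```text
time: 46.92
tcp_pos: [0.6489, -0.0384, 0.3296]
tcp_rot: [[0.135, 0.991, -0.016], [0.986, -0.136, -0.094], [-0.095, -0.003, -0.995]]
force: [-0.4, 0.3, -4.5]
opening: 0.444
grip_force: 30.0
```

carry_out([
  [[0, 0, 0, 0, 0, 0, 0], [0, 0, 0, 0, 0, 0, 0], [0, 0, 0, 0, 0, 0, 0]],
])

```text
time: 47.3
tcp_pos: [0.6488, -0.0383, 0.3296]
tcp_rot: [[0.135, 0.991, -0.016], [0.986, -0.136, -0.097], [-0.099, -0.003, -0.995]]
force: [0.2, 0.5, -4.7]
opening: 0.442
grip_force: 30.0
```

```bash
python3 -c "
from h import *
meas('A',7); verdict('A')"|cut -c1-90
```

```text
A th -5.67 F 4.7 open 0.442 grip 30 tq456 [-0.2876  0.0682  0.0061] M [[-0.3478, 0.0878], 
A th -5.66 F 4.7 open 0.439 grip 30 tq456 [-0.2856  0.0683  0.0057] M [[-0.3451, 0.0876], 
A th -5.65 F 4.9 open 0.443 grip 30 tq456 [-0.2819  0.0678  0.0041] M [[-0.3395, 0.0868], 
A th -5.65 F 4.9 open 0.443 grip 30 tq456 [-0.2781  0.0674  0.0024] M [[-0.3339, 0.0861], 
A th -5.64 F 4.0 open 0.44 grip 30 tq456 [-0.275   0.0673  0.0011] M [[-0.3292, 0.0857], [
A th -5.64 F 3.6 open 0.443 grip 30 tq456 [-2.724e-01  6.700e-02 -1.000e-04] M [[-0.3253, 
A th -5.64 F 4.3 open 0.44 grip 30 tq456 [-0.2707  0.0669 -0.001 ] M [[-0.3226, 0.0849], [
A b,c,K [0.0013 0.0012] sd [0.0073 0.0073] noise 0.0273 F 4.28 n 14
```

Run:
```python
from h import *
L=[json.loads(l) for l in open('m2.txt')]
def M(l):
    q,t=l['q'],l['tq']; c,sn=np.cos(q[5]),-np.sin(q[5]); e5=np.array([sn,c,0]);out=[]
    for s4 in(1,-1):
        e4=np.cos(q[4])*np.array([0,0,1])+s4*np.sin(q[4])*np.cross(e5,[0,0,1])
        out+=list(np.linalg.solve(np.array([e4,e5,[0,0,1]]),[t[3],t[4],t[5]])[:2])
    return out
prev=None
for i,l in enumerate(L):
    if i+1==len(L) or abs(L[i+1]['th']-l['th'])>.02: print(l['tag'],round(np.degrees(l['th']),2),np.round(M(l),3),'j456',np.round(np.degrees(l['q'][3:]),1))
```

```text
D+ 20.01 [1.512 0.042 0.604 1.387] j456 [ 16.1  59.2 -56. ]
D+ 6.32 [0.542 0.032 0.096 0.534] j456 [  6.1  48.1 -48.4]
D+ -0.0 [0.054 0.035 0.032 0.056] j456 [ -0.   43.2 -43.4]
D- -19.04 [-1.256  0.033  1.027 -0.724] j456 [-27.9  32.1 -18.3]
D- -5.33 [-0.317  0.061  0.138 -0.292] j456 [ -6.3  39.6 -37.9]
D- 0.98 [0.179 0.052 0.046 0.181] j456 [  0.9  44.1 -44. ]
E 19.4 [1.021 0.047 0.198 1.003] j456 [ 15.2  69.6 -49.3]
E -19.4 [-0.844  0.017  0.591 -0.602] j456 [-22.4  43.1 -23.3]
C 10.28 [ 0.732  0.038 -0.338  0.65 ] j456 [ 13.5  46.  -29.8]
C -10.34 [-0.571  0.036  0.57  -0.053] j456 [-15.7  39.5  -4.4]
B 5.61 [ 0.464  0.047 -0.459  0.085] j456 [ 7.6 47.5 -2.3]
B -5.86 [-0.309  0.047  0.276  0.147] j456 [-7.8 48.5  9.8]
A 5.83 [ 0.501  0.049 -0.48   0.153] j456 [ 7.  55.9 -6.1]
A -5.64 [-0.33   0.049  0.323  0.085] j456 [-6.8 55.7  3.2]
```

Run:
```python
from h import *
x,y=.5892,-.3098
plan([(.65,-.04,.13,82.2,0,0),(x,y,.11,86.4,0,1),(x,y,.032,86.4,0,1,.04),(x,y,.032,86.4,.6,2),(x,y,.12,86.4,.6,0,.045)])
```

```text
[[0.001,0.001,0.029,-0.003,0.098,0,0],[-0.055,-0.005,0.004,0,0,-0.015,0],[-0.055,-0.005,0.004,0,0,-0.015,0],[-0.055,-0.006,0.004,0,0,-0.014,0],[-0.055,-0.007,0.004,0,0,-0.015,0],[-0.054,-0.008,0.004,0,0,-0.014,0],[0,0,0,0,0,0,0],[0,0,0.039,0,0,0,0]]
[[0,0,0.039,0,0,0,0],[0,0,0,0,0,0,0],[0,0,0,0,0,0,0.6],[0,0,0,0,0,0,0.6],[0,0,0,0,0,0,0.6],[0,0,-0.044,0,0,0,0.6],[0,0,-0.044,0,0,0,0.6]]
```

carry_out([
  [[0.001, 0.001, 0.029, -0.003, 0.098, 0, 0], [-0.055, -0.005, 0.004, 0, 0, -0.015, 0], [-0.055, -0.005, 0.004, 0, 0, -0.015, 0], [-0.055, -0.006, 0.004, 0, 0, -0.014, 0], [-0.055, -0.007, 0.004, 0, 0, -0.015, 0], [-0.054, -0.008, 0.004, 0, 0, -0.014, 0], [0, 0, 0, 0, 0, 0, 0], [0, 0, 0.039, 0, 0, 0, 0]],
])

```text
time: 48.6
tcp_pos: [0.5899, -0.3102, 0.2438]
tcp_rot: [[0.064, 0.998, 0.005], [0.998, -0.064, -0.003], [-0.003, 0.005, -1.0]]
force: [0.2, -0.4, -5.7]
opening: 0.44
grip_force: 30.0
```

carry_out([
  [[0, 0, 0.039, 0, 0, 0, 0], [0, 0, 0, 0, 0, 0, 0], [0, 0, 0, 0, 0, 0, 0.6], [0, 0, 0, 0, 0, 0, 0.6], [0, 0, 0, 0, 0, 0, 0.6], [0, 0, -0.05, 0, 0, 0, 0.6], [0, 0, -0.05, 0, 0, 0, 0.6], [0, 0, -0.03, 0, 0, 0, 0.6]],
])

```text
time: 49.6
tcp_pos: [0.5894, -0.3094, 0.3359]
tcp_rot: [[0.063, 0.998, 0.003], [0.998, -0.063, -0.002], [-0.002, 0.003, -1.0]]
force: [-0.5, 0.2, 0.1]
opening: 0.6
grip_force: 0.0
```

carry_out([
  [[0, 0, 0, 0, 0.1, 0, 0.6], [0, 0, 0, 0, 0, 0, 0.6], [0, 0, 0, 0, 0, 0, 0.6], [0, 0, 0, 0, 0, 0, 0.6], [0, 0, 0, 0, 0, 0, 0.6], [0, 0, 0, 0, 0, 0, 0.6], [0, 0, 0, 0, 0, 0, 0.6]],
])

```text
time: 50.48
tcp_pos: [0.5895, -0.3095, 0.3326]
tcp_rot: [[0.063, 0.998, 0.006], [0.993, -0.063, 0.099], [0.1, -0.0, -0.995]]
force: [-0.3, 0.4, 0.2]
opening: 0.597
grip_force: 0.0
```

```bash
python3 -c "
from h import *
meas('E2',6)"|tail -1|cut -c1-130
```

```text
E2 th 5.71 F 1.4 open 0.598 grip 0 tq456 [0.2601 0.2387 0.0042] M [[0.1172, 0.3626], [-0.3793, 0.0363], [0.3793, 0.0363], [-0.1172
```

carry_out([
  [[0, 0, 0, 0, -0.1, 0, 0.6], [0, 0, 0, 0, -0.1, 0, 0.6], [0, 0, 0, 0, 0, 0, 0.6], [0, 0, 0, 0, 0, 0, 0.6], [0, 0, 0, 0, 0, 0, 0.6], [0, 0, 0, 0, 0, 0, 0.6], [0, 0, 0, 0, 0, 0, 0.6], [0, 0, 0, 0, 0, 0, 0.6]],
])

```text
time: 51.72
tcp_pos: [0.5895, -0.3095, 0.3327]
tcp_rot: [[0.063, 0.998, -0.006], [0.993, -0.063, -0.1], [-0.1, 0.0, -0.995]]
force: [0.1, -0.8, -0.1]
opening: 0.599
grip_force: 0.0
```

Run:
```python
from h import *
meas('E2',6)
L=[json.loads(l) for l in open('m2.txt')]
L=[l for l in L if l['tag'][0]=='E'];th=np.array([l['th'] for l in L])
for t in('E','E2'): fit2(t,.544)
print('K,c',np.linalg.lstsq(np.c_[np.sin(th),np.cos(th)],[l['My'] for l in L],rcond=None)[0],'F0',np.mean([l['F'] for l in L]))
x,y,w=.504,-.3948,86.4
plan([(.589,-.31,.16,w,.65,0),(x,y,.12,w,.65,1),(x,y,.031,w,.65,1,.04),(x,y,.031,w,0,4),(x,y,.16,w,0,0,.035)])
```

```text
E2 th -5.73 F 0.1 open 0.599 grip 0 tq456 [-0.1693 -0.0592 -0.0065] M [[-0.1586, -0.1417], [0.2098, 0.035], [-0.2098, 0.035], [0.1586, -0.1417]]
E2 th -5.73 F 0.4 open 0.604 grip 0 tq456 [-0.1704 -0.0598 -0.0058] M [[-0.16, -0.1431], [0.2118, 0.0352], [-0.2118, 0.0352], [0.16, -0.1431]]
E2 th -5.74 F 0.3 open 0.602 grip 0 tq456 [-0.1712 -0.0603 -0.0053] M [[-0.1611, -0.1441], [0.2132, 0.0354], [-0.2132, 0.0354], [0.1611, -0.1441]]
E2 th -5.74 F 0.1 open 0.603 grip 0 tq456 [-0.1719 -0.0607 -0.0048] M [[-0.1619, -0.145], [0.2145, 0.0355], [-0.2145, 0.0355], [0.1619, -0.145]]
E2 th -5.74 F -0.3 open 0.597 grip 0 tq456 [-0.1724 -0.0609 -0.0045] M [[-0.1626, -0.1455], [0.2153, 0.0357], [-0.2153, 0.0357], [0.1626, -0.1455]]
E2 th -5.74 F 0.2 open 0.597 grip 0 tq456 [-0.1727 -0.0612 -0.0044] M [[-0.1629, -0.1461], [0.2159, 0.0356], [-0.2159, 0.0356], [0.1629, -0.1461]]
E b,c,K [-0.     -0.0055] sd [0.0122 0.0122] noise 0.0326 F -0.14 n 8
E2 b,c,K [0.013  0.0245] sd [0.0092 0.0092] noise 0.0318 F 0.22 n 12
K,c [0.55930427 0.01328344] F0 0.07451419054767544
[[0,0,0.002,0,0.1,0,0.65],[-0.03,-0.027,0.013,0,0,0,0.65],[-0.03,-0.026,0.013,0,0,0,0.65],[-0.03,-0.027,0.014,0,0,0,0.65],[0,0,0,0,0,0,0.65],[0,0,0.03,0,0,0,0.65],[0,0,0.029,0,0,0,0.65],[0,0,0.03,0,0,0,0.65]]
[[0,0,0,0,0,0,0.65],[0,0,0,0,0,0,0],[0,0,0,0,0,0,0],[0,0,0,0,0,0,0],[0,0,0,0,0,0,0],[0,0,0,0,0,0,0],[0,0,-0.032,0,0,0,0],[0,0,-0.032,0,0,0,0]]
[[0,0,-0.033,0,0,0,0],[0,0,-0.032,0,0,0,0]]
```

carry_out([
  [[0, 0, 0.002, 0, 0.1, 0, 0.65], [-0.03, -0.027, 0.013, 0, 0, 0, 0.65], [-0.03, -0.026, 0.013, 0, 0, 0, 0.65], [-0.03, -0.027, 0.014, 0, 0, 0, 0.65], [0, 0, 0, 0, 0, 0, 0.65], [0, 0, 0.03, 0, 0, 0, 0.65], [0, 0, 0.029, 0, 0, 0, 0.65], [0, 0, 0.03, 0, 0, 0, 0.65]],
])

```text
time: 52.98
tcp_pos: [0.5047, -0.394, 0.2014]
tcp_rot: [[0.063, 0.998, 0.001], [0.998, -0.063, -0.001], [-0.001, 0.001, -1.0]]
force: [-0.0, 0.1, -0.5]
opening: 0.655
grip_force: 0.0
```

carry_out([
  [[0, 0, 0, 0, 0, 0, 0.65], [0, 0, 0, 0, 0, 0, 0], [0, 0, 0, 0, 0, 0, 0], [0, 0, 0, 0, 0, 0, 0], [0, 0, 0, 0, 0, 0, 0], [0, 0, 0, 0, 0, 0, 0], [0, 0, -0.032, 0, 0, 0, 0], [0, 0, -0.032, 0, 0, 0, 0]],
])

```text
time: 53.98
tcp_pos: [0.5038, -0.3943, 0.2661]
tcp_rot: [[0.063, 0.998, -0.001], [0.998, -0.063, 0.001], [0.001, -0.001, -1.0]]
force: [0.4, -0.6, -3.9]
opening: 0.441
grip_force: 30.0
```

carry_out([
  [[0, 0, -0.033, 0, 0, 0, 0], [0, 0, -0.032, 0, 0, 0, 0], [0, 0, 0, 0, 0.12, 0, 0], [0, 0, 0, 0, 0.12, 0, 0], [0, 0, 0, 0, 0, 0, 0], [0, 0, 0, 0, 0, 0, 0], [0, 0, 0, 0, 0, 0, 0], [0, 0, 0, 0, -0.07, 0, 0]],
])

```text
time: 54.98
tcp_pos: [0.5039, -0.3945, 0.3305]
tcp_rot: [[0.062, 0.998, 0.01], [0.984, -0.063, 0.167], [0.167, -0.0, -0.986]]
force: [0.3, -0.8, -5.5]
opening: 0.441
grip_force: 30.0
```

carry_out([
  [[0, 0, 0, 0, -0.07, 0, 0], [0, 0, 0, 0, 0, 0, 0], [0, 0, 0, 0, 0, 0, 0], [0, 0, 0, 0, 0, 0, 0], [0, 0, 0, 0, 0, 0, 0]],
])

```text
time: 55.6
tcp_pos: [0.5039, -0.3945, 0.3306]
tcp_rot: [[0.063, 0.998, 0.006], [0.993, -0.063, 0.1], [0.1, -0.0, -0.995]]
force: [-0.6, -0.2, -5.5]
opening: 0.444
grip_force: 30.0
```

```bash
python3 -c "
from h import *
meas('D2',9)"|tail -1|cut -c1-150
```

```text
D2 th 5.72 F 4.7 open 0.44 grip 30 tq456 [0.2833 0.3623 0.0031] M [[-0.012, 0.4892], [-0.4881, 0.0352], [0.4881, 0.0352], [0.012, 0.4892]]
```

carry_out([
  [[0, 0, 0, 0, -0.12, 0, 0], [0, 0, 0, 0, -0.11, 0, 0], [0, 0, 0, 0, -0.11, 0, 0], [0, 0, 0, 0, 0, 0, 0], [0, 0, 0, 0, 0, 0, 0], [0, 0, 0, 0, 0, 0, 0], [0, 0, 0, 0, 0.07, 0, 0], [0, 0, 0, 0, 0.07, 0, 0]],
])

```text
time: 57.0
tcp_pos: [0.5039, -0.3945, 0.3307]
tcp_rot: [[0.063, 0.998, -0.006], [0.993, -0.063, -0.097], [-0.097, 0.0, -0.995]]
force: [0.7, -1.1, -4.9]
opening: 0.442
grip_force: 30.0
```

carry_out([
  [[0, 0, 0, 0, 0, 0, 0], [0, 0, 0, 0, 0, 0, 0], [0, 0, 0, 0, 0, 0, 0], [0, 0, 0, 0, 0, 0, 0]],
])

```text
time: 57.5
tcp_pos: [0.504, -0.3944, 0.3307]
tcp_rot: [[0.063, 0.998, -0.006], [0.993, -0.063, -0.1], [-0.1, 0.0, -0.995]]
force: [-0.6, -0.2, -5.2]
opening: 0.44
grip_force: 30.0
```

```bash
python3 -c "
from h import *
meas('D2',9); 
L=[json.loads(l) for l in open('m2.txt')]
for t in 'ABC': fit2(t,.559+.179*(np.mean([l['F'] for l in L if l['tag']==t])-.07))
verdict('D2'); fit2('D2',.559+.179*4.97)"|tail -6|cut -c1-150
```

```text
D2 th -5.74 F 5.0 open 0.439 grip 30 tq456 [-0.2192 -0.1614 -0.0027] M [[-0.1305, -0.2962], [0.3216, 0.0361], [-0.3216, 0.0361], [0.1305, -0.2962]]
A b,c,K [0.0011 0.0012] sd [0.0073 0.0073] noise 0.0273 F 4.28 n 14
B b,c,K [0.0186 0.0166] sd [0.0069 0.0069] noise 0.0255 F 2.91 n 14
C b,c,K [-0.0494 -0.0009] sd [0.006 0.006] noise 0.0204 F 3.42 n 12
D2 b,c,K [-0.0347  0.0099] sd [0.0081 0.0081] noise 0.034 F 5.24 n 18
D2 b,c,K [-0.0312  0.0099] sd [0.0081 0.0081] noise 0.034 F 5.24 n 18
```

D rattles: its offset is about -0.033 N·m, close to C's sign and size, and the joint torques agree. A and B are quiet, so D goes into the carton next to C.

Run:
```python
from h import *
x,y=.5215,.1987
plan([(.504,-.394,.2,86.4,0,0),(x,y,.205,174.2,0,1)])
print()
p,R=np.array([x,y,.376]),down(174.2)
plan([(x,y,.037,174.2,0,1,.04),(x,y,.037,174.2,.55,2),(x,y,.2,174.2,.55,0,.055)],p,R)
```

```text
[[-0.004,0,-0.04,0,0.1,0,0],[0.054,-0.002,0,0,0,-0.139,0],[0.054,0.006,-0.001,0,0,-0.139,0],[0.052,0.013,0,0,0,-0.139,0],[0.05,0.02,-0.001,0,0,-0.139,0],[0.047,0.027,0,0,0,-0.14,0],[0.042,0.033,-0.001,0,0,-0.139,0],[0.038,0.039,0,0,0,-0.14,0]]
[[0.032,0.044,-0.001,0,0,-0.139,0],[0.025,0.047,0,0,0,-0.14,0],[0.019,0.051,-0.001,0,0,-0.139,0],[0.011,0.052,0,0,0,-0.14,0],[0,0,0,0,0,0,0]]

[[0,0,0.034,0,0,0,0],[0,0,0.033,0,0,0,0],[0,0,0.034,0,0,0,0],[0,0,0.033,0,0,0,0],[0,0,0.034,0,0,0,0],[0,0,0,0,0,0,0],[0,0,0,0,0,0,0.55],[0,0,0,0,0,0,0.55]]
[[0,0,0,0,0,0,0.55],[0,0,-0.054,0,0,0,0.55],[0,0,-0.055,0,0,0,0.55],[0,0,-0.054,0,0,0,0.55]]
```

carry_out([
  [[-0.004, 0, -0.04, 0, 0.1, 0, 0], [0.054, -0.002, 0, 0, 0, -0.139, 0], [0.054, 0.006, -0.001, 0, 0, -0.139, 0], [0.052, 0.013, 0, 0, 0, -0.139, 0], [0.05, 0.02, -0.001, 0, 0, -0.139, 0], [0.047, 0.027, 0, 0, 0, -0.14, 0], [0.042, 0.033, -0.001, 0, 0, -0.139, 0], [0.038, 0.039, 0, 0, 0, -0.14, 0]],
])

```text
time: 58.9
tcp_pos: [0.515, -0.0151, 0.3742]
tcp_rot: [[-0.793, 0.609, 0.001], [0.609, 0.793, -0.0], [-0.001, 0.0, -1.0]]
force: [0.0, -0.2, -4.9]
opening: 0.44
grip_force: 30.0
```

carry_out([
  [[0.032, 0.044, -0.001, 0, 0, -0.139, 0], [0.025, 0.047, 0, 0, 0, -0.14, 0], [0.019, 0.051, -0.001, 0, 0, -0.139, 0], [0.011, 0.052, 0, 0, 0, -0.14, 0], [0, 0, 0, 0, 0, 0, 0], [0, 0, 0, 0, 0, 0, 0]],
])

```text
time: 59.65
tcp_pos: [0.5213, 0.1984, 0.3757]
tcp_rot: [[-0.995, 0.101, -0.0], [0.101, 0.995, -0.001], [0.0, -0.001, -1.0]]
force: [0.9, -0.3, -4.9]
opening: 0.442
grip_force: 30.0
```

Run:
```python
from h import *
s=r.sense(); print(s['opening'],s['grip_force'],np.array(s['force']).round(1),np.round(s['tcp_pos'],4),np.round(s['tcp_rot'],3).tolist())
p,d=grab('top'); cv2.imwrite('pics/top3.png',p[:,:,::-1])
x,y=.5215,.1987
plan([(x,y,.2,174.2,0,0),(x,y,.037,174.2,0,1,.04),(x,y,.037,174.2,.55,2),(x,y,.2,174.2,.55,0,.055)])
for n in ['left']:
  for h in housings():
    if h['sat']<30 and h['n']>150: print(h)
```

```text
0.44164815419563164 29.99919354915619 [ 0.9 -0.3 -4.9] [0.5213 0.1984 0.3757] [[-0.995, 0.101, -0.0], [0.101, 0.995, -0.001], [0.0, -0.001, -1.0]]
[[0,0.001,0.005,-0.001,0,-0.001,0],[0,0,0.033,0,0,0,0],[0,0,0.032,0,0,0,0],[0,0,0.033,0,0,0,0],[0,0,0.032,0,0,0,0],[0,0,0.033,0,0,0,0],[0,0,0,0,0,0,0],[0,0,0,0,0,0,0.55]]
[[0,0,0,0,0,0,0.55],[0,0,0,0,0,0,0.55],[0,0,-0.054,0,0,0,0.55],[0,0,-0.055,0,0,0,0.55],[0,0,-0.054,0,0,0,0.55]]
{'c': [0.8486, -0.3926], 'z': 0.0395, 'yaw': 79.5, 'size': [220, 42], 'sat': 9, 'n': 199}
{'c': [0.4687, 0.5612], 'z': 0.0403, 'yaw': 5.7, 'size': [298, 6], 'sat': 10, 'n': 380}
{'c': [0.5879, -0.3084], 'z': 0.0429, 'yaw': 86.4, 'size': [81, 43], 'sat': 9, 'n': 605}
{'c': [0.5078, -0.3022], 'z': 0.0432, 'yaw': 86.5, 'size': [81, 42], 'sat': 9, 'n': 568}
```

carry_out([
  [[0, 0.001, 0.005, -0.001, 0, -0.001, 0], [0, 0, 0.033, 0, 0, 0, 0], [0, 0, 0.032, 0, 0, 0, 0], [0, 0, 0.033, 0, 0, 0, 0], [0, 0, 0.032, 0, 0, 0, 0], [0, 0, 0.033, 0, 0, 0, 0], [0, 0, 0, 0, 0, 0, 0], [0, 0, 0, 0, 0, 0, 0.55]],
])

```text
time: 60.7
tcp_pos: [0.522, 0.1992, 0.2089]
tcp_rot: [[-0.995, 0.101, 0.001], [0.101, 0.995, 0.001], [-0.001, 0.001, -1.0]]
force: [-0.4, -0.1, -0.0]
opening: 0.501
grip_force: 0.0
```

carry_out([
  [[0, 0, 0, 0, 0, 0, 0.55], [0, 0, 0, 0, 0, 0, 0.55], [0, 0, -0.054, 0, 0, 0, 0.55], [0, 0, -0.055, 0, 0, 0, 0.55], [0, 0, -0.054, 0, 0, 0, 0.55], [0, 0, 0, 0, 0, 0, 0.55]],
])

```text
time: 61.45
tcp_pos: [0.5214, 0.1995, 0.3752]
tcp_rot: [[-0.995, 0.1, 0.008], [0.1, 0.995, 0.003], [-0.008, 0.003, -1.0]]
force: [0.8, -0.3, -0.9]
opening: 0.547
grip_force: 0.0
```

```bash
cat >> h.py <<'E'
CC=np.array([.5252,.2355]);ca=np.radians(-5.8);CR=np.array([[np.cos(ca),-np.sin(ca)],[np.sin(ca),np.cos(ca)]])
def C(u,v,ztip,n=0,step=.025):
    w=CC+CR@np.array([u,v]); return (w[0],w[1],ztip+.019,174.2,0,n,step)
def flaps():
    P=world('top',np.load('last_top.npz')['d']); Q=(P[...,:2]-CC)@CR; X,Y,Z=Q[...,0],Q[...,1],P[...,2]
    for n,u,v,w,zh in(('left',Y-.12,abs(X),.04,.067),('right',-Y-.12,abs(X),.04,.067),('near',-X-.065,abs(Y),.05,.071),('far',X-.065,abs(Y),.05,.071)):
        m=(v<w)&(np.hypot(u,Z-zh)<.068)&(np.hypot(u,Z-zh)>.02)&(Z>zh-.01); print(n,m.sum(),np.round(np.nanpercentile(np.arctan2(Z[m]-zh,-u[m]),[10,50,90]),2) if m.sum() else None)
E
python3 - <<'E'
from h import *
p,d=grab('side'); cv2.imwrite('pics/side4.png',p[:,:,::-1]); grab('top'); flaps()
plan([C(0,.03,.20,0,.05),C(0,.19,.17,0,.055),C(0,.19,.085,1,.045),C(0,.12,.085,0),C(0,.095,.085),C(0,.08,.076,0,.02),C(0,.08,.0695,2,.01),C(0,.08,.16,0,.05)])
E
```

```text
left 0 None
right 388 [2.04 2.08 2.13]
near 11 [1.89 1.96 1.98]
far 329 [2.14 2.21 2.27]
[[0,0.033,-0.009,0.001,0.001,0.001,0],[0,0.033,-0.01,0,0,0,0],[0,0.053,0.01,0,0,0,0],[0,0.054,0.01,0,0,0,0],[-0.001,0.053,0.01,0,0,0,0],[0,0,0.043,0,0,0,0],[0,0,0.042,0,0,0,0],[0,0,0,0,0,0,0]]
[[0,-0.023,0,0,0,0,0],[0,-0.023,0,0,0,0,0],[0,-0.024,0,0,0,0,0],[0.001,-0.025,0,0,0,0,0],[0,-0.015,0.009,0,0,0,0],[0,0,0.007,0,0,0,0],[0,0,0,0,0,0,0],[0,0,0,0,0,0,0]]
[[0,0,-0.045,0,0,0,0],[0,0,-0.046,0,0,0,0]]
```

View pics/side4.png

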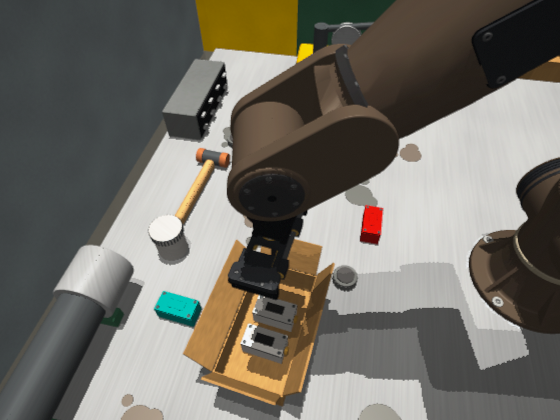

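Both rattlers lie flat in the carton, at about (265,341) and (275,312), and all four flaps are still open. Left flap first.

carry_out([
  [[0, 0.033, -0.009, 0.001, 0.001, 0.001, 0], [0, 0.033, -0.01, 0, 0, 0, 0], [0, 0.053, 0.01, 0, 0, 0, 0], [0, 0.054, 0.01, 0, 0, 0, 0], [-0.001, 0.053, 0.01, 0, 0, 0, 0], [0, 0, 0.043, 0, 0, 0, 0], [0, 0, 0.042, 0, 0, 0, 0], [0, 0, 0, 0, 0, 0, 0]],
])

```text
time: 62.55
tcp_pos: [0.5445, 0.4238, 0.2701]
tcp_rot: [[-0.995, 0.101, -0.008], [0.101, 0.995, -0.005], [0.008, -0.005, -1.0]]
force: [-0.7, -1.0, 0.3]
opening: 0.006
grip_force: 0.0
```

carry_out([
  [[0, -0.023, 0, 0, 0, 0, 0], [0, -0.023, 0, 0, 0, 0, 0], [0, -0.024, 0, 0, 0, 0, 0], [0.001, -0.025, 0, 0, 0, 0, 0], [0, -0.015, 0.009, 0, 0, 0, 0], [0, 0, 0.006, 0, 0, 0, 0], [0, 0, 0, 0, 0, 0, 0], [0, 0, 0, 0, 0, 0, 0]],
])

```text
time: 63.55
tcp_pos: [0.5332, 0.3154, 0.2596]
tcp_rot: [[-0.995, 0.101, -0.001], [0.101, 0.995, -0.0], [0.001, -0.0, -1.0]]
force: [1.5, -0.4, 1.0]
opening: 0.004
grip_force: 0.6
```

Run:
```python
from h import *
s=r.sense(); print(np.round(s['tcp_pos'],4),np.round(s['force'],1))
grab('top');flaps()
plan([C(0,.08,.19,0,.06),C(0,-.20,.18,0,.058),C(0,-.20,.085,1,.05),C(0,-.12,.085,0,.027),C(0,-.095,.085),C(0,-.08,.076,0,.02),C(0,-.08,.069,2,.01),C(0,-.08,.17,0,.05)])
```

```text
[0.5332 0.3154 0.2596] [ 1.5 -0.4  1. ]
left 77 [-0.01  0.05  0.09]
right 384 [2.05 2.09 2.12]
near 510 [1.93 1.97 2.01]
far 741 [2.14 2.21 2.26]
[[0,0,-0.04,0,0,0,0],[0,0,-0.04,0,0,0,0],[0,0,-0.04,0,-0.001,0.001,0],[0,-0.056,0.002,0,0,0,0],[0,-0.056,0.002,0,0,0,0],[0,-0.056,0.002,0,0,0,0],[0,-0.056,0.002,0,0,0,0],[0,-0.056,0.002,0,0,0,0]]
[[0,0,0.047,0,0,0,0],[0,0,0.048,0,0,0,0],[0,0,0,0,0,0,0],[0,0.027,0,0,0,0,0],[0,0.026,0,0,0,0,0],[0,0.027,0,0,0,0,0],[0,0.025,0,0,0,0,0],[0,0.015,0.009,0,0,0,0]]
[[0,0,0.007,0,0,0,0],[0,0,0,0,0,0,0],[0,0,0,0,0,0,0],[0,0,-0.034,0,0,0,0],[0,0,-0.034,0,0,0,0],[0,0,-0.033,0,0,0,0]]
```

carry_out([
  [[0, 0, -0.04, 0, 0, 0, 0], [0, 0, -0.04, 0, 0, 0, 0], [0, 0, -0.04, 0, -0.001, 0.001, 0], [0, -0.056, 0.002, 0, 0, 0, 0], [0, -0.056, 0.002, 0, 0, 0, 0], [0, -0.056, 0.002, 0, 0, 0, 0], [0, -0.056, 0.002, 0, 0, 0, 0], [0, -0.056, 0.002, 0, 0, 0, 0]],
])

```text
time: 64.6
tcp_pos: [0.5044, 0.035, 0.3698]
tcp_rot: [[-0.995, 0.101, 0.0], [0.101, 0.995, -0.0], [-0.0, -0.0, -1.0]]
force: [0.2, 0.0, 0.2]
opening: 0.008
grip_force: 0.0
```

carry_out([
  [[0, 0, 0.047, 0, 0, 0, 0], [0, 0, 0.048, 0, 0, 0, 0], [0, 0, 0, 0, 0, 0, 0], [0, 0.027, 0, 0, 0, 0, 0], [0, 0.026, 0, 0, 0, 0, 0], [0, 0.027, 0, 0, 0, 0, 0], [0, 0.025, 0, 0, 0, 0, 0], [0, 0.015, 0.009, 0, 0, 0, 0]],
])

```text
time: 65.6
tcp_pos: [0.5173, 0.1571, 0.2677]
tcp_rot: [[-0.995, 0.1, 0.003], [0.1, 0.995, 0.0], [-0.003, 0.001, -1.0]]
force: [-0.6, 0.4, 0.5]
opening: 0.003
grip_force: 0.2
```

carry_out([
  [[0, 0, 0.007, 0, 0, 0, 0], [0, 0, 0, 0, 0, 0, 0], [0, 0, 0, 0, 0, 0, 0], [0, 0, -0.034, 0, 0, 0, 0], [0, 0, -0.034, 0, 0, 0, 0], [0, 0, -0.033, 0, 0, 0, 0]],
])

```text
time: 66.35
tcp_pos: [0.5169, 0.1548, 0.3607]
tcp_rot: [[-0.995, 0.103, -0.001], [0.103, 0.995, -0.0], [0.001, -0.0, -1.0]]
force: [-1.4, 0.2, 0.2]
opening: 0.003
grip_force: 0.0
```

Run:
```python
from h import *
s=r.sense(); print(np.round(s['tcp_pos'],4),np.round(s['force'],1))
grab('top');flaps()
plan([C(0,-.08,.18,0,.06),C(-.135,0,.18,0,.058),C(-.135,0,.09,1,.05),C(-.065,0,.09,0,.024),C(-.035,0,.088),C(-.018,0,.08,0,.02),C(-.018,0,.073,2,.01),C(-.018,0,.18,0,.05)])
```

```text
[0.5169 0.1548 0.3607] [-1.4  0.2  0.2]
left 0 None
right 9 [0.03 0.11 0.16]
near 0 None
far 202 [2.21 2.24 2.28]
[[0,0.001,-0.005,0.001,0.005,-0.001,0],[0.045,0.027,0,0,0,0,0],[0.045,0.026,0,0,0,0,0],[0.045,0.027,0,0,0,0,0],[0,0,0.045,0,0,0,0],[0,0,0.045,0,0,0,0],[0,0,0,0,0,0,0],[-0.023,0,0,0,0,0,0]]
[[-0.023,0,0,0,0,0,0],[-0.024,0,0,0,0,0,0],[-0.015,0,0.001,0,0,0,0],[-0.015,0,0.001,0,0,0,0],[-0.017,0,0.008,0,0,0,0],[0,0,0.007,0,0,0,0],[0,0,0,0,0,0,0],[0,0,0,0,0,0,0]]
[[0,0,-0.036,0,0,0,0],[0,0,-0.036,0,0,0,0],[0,0,-0.035,0,0,0,0]]
```

carry_out([
  [[0, 0.001, -0.005, 0.001, 0.005, -0.001, 0], [0.045, 0.027, 0, 0, 0, 0, 0], [0.045, 0.026, 0, 0, 0, 0, 0], [0.045, 0.027, 0, 0, 0, 0, 0], [0, 0, 0, 0, 0, 0, 0], [0, 0, 0, 0, 0, 0, 0]],
])

```text
time: 67.15
tcp_pos: [0.3912, 0.2497, 0.3649]
tcp_rot: [[-0.995, 0.101, -0.006], [0.101, 0.995, -0.001], [0.006, -0.002, -1.0]]
force: [0.8, 0.4, 0.1]
opening: 0.004
grip_force: 0.0
```

Run:
```python
from h import *
s=r.sense(); print(np.round(s['tcp_pos'],4),np.round(s['force'],1))
p,d=grab('top');flaps()
P=world('top',d); Q=(P[...,:2]-CC)@CR
for v0 in(-.11,-.09,-.07,-.06,.06,.07,.09,.11):
    m=(abs(Q[...,0])<.05)&(abs(Q[...,1]-v0)<.005); print(v0,m.sum(),np.round(np.nanmedian(P[...,2][m]),4))
p,d=grab('side'); cv2.imwrite('pics/side5.png',p[:,:,::-1])
plan([C(-.135,0,.18,0,.058),C(-.135,0,.09,1,.05),C(-.065,0,.09,0,.024),C(-.035,0,.088),C(-.018,0,.08,0,.02),C(-.018,0,.073,2,.01),C(-.018,0,.18,0,.05)])
```

```text
[0.3912 0.2497 0.3649] [0.8 0.4 0.1]
left 715 [-0.01  0.05  0.14]
right 700 [-0.    0.05  0.14]
near 499 [1.94 1.97 2.  ]
far 741 [2.14 2.21 2.27]
-0.11 200 0.0691
-0.09 196 0.0693
-0.07 197 0.0695
-0.06 173 0.0691
0.06 270 0.0681
0.07 359 0.0663
0.09 194 0.0695
0.11 200 0.0693
[[0.001,0,-0.005,-0.002,-0.005,-0.001,0],[0,0,0.045,0,0,0,0],[0,0,0.045,0,0,0,0],[0,0,0,0,0,0,0],[-0.023,0,0,0,0,0,0],[-0.024,0,0,0,0,0,0],[-0.023,0,0,0,0,0,0],[-0.015,0,0.001,0,0,0,0]]
[[-0.015,0,0.001,0,0,0,0],[-0.017,0,0.008,0,0,0,0],[0,0,0.007,0,0,0,0],[0,0,0,0,0,0,0],[0,0,0,0,0,0,0],[0,0,-0.036,0,0,0,0],[0,0,-0.036,0,0,0,0],[0,0,-0.035,0,0,0,0]]
```

View pics/side5.png

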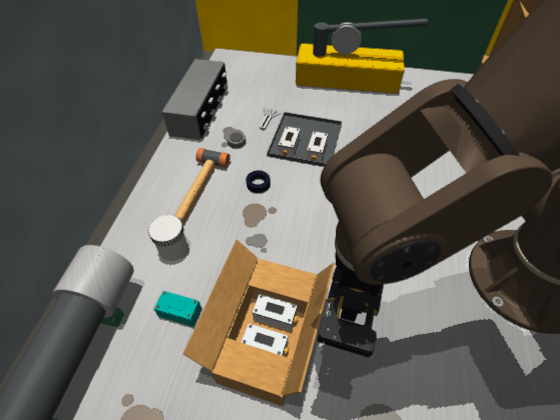

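The end flaps lie flat (z about 69 mm), both rattlers are in the carton, and A and B lie flat in the tray. Near flap next.

carry_out([
  [[0.001, 0, -0.005, -0.002, -0.005, -0.001, 0], [0, 0, 0.045, 0, 0, 0, 0], [0, 0, 0.045, 0, 0, 0, 0], [0, 0, 0, 0, 0, 0, 0], [-0.023, 0, 0, 0, 0, 0, 0], [-0.024, 0, 0, 0, 0, 0, 0], [-0.023, 0, 0, 0, 0, 0, 0], [-0.015, 0, 0.001, 0, 0, 0, 0]],
])

```text
time: 68.25
tcp_pos: [0.4756, 0.2412, 0.2812]
tcp_rot: [[-0.995, 0.101, 0.002], [0.101, 0.995, 0.001], [-0.002, 0.002, -1.0]]
force: [-0.1, 0.7, 0.5]
opening: 0.009
grip_force: 0.3
```

carry_out([
  [[-0.015, 0, 0.001, 0, 0, 0, 0], [-0.017, 0, 0.008, 0, 0, 0, 0], [0, 0, 0.007, 0, 0, 0, 0], [0, 0, 0, 0, 0, 0, 0], [0, 0, 0, 0, 0, 0, 0], [0, 0, -0.036, 0, 0, 0, 0], [0, 0, -0.036, 0, 0, 0, 0], [0, 0, -0.035, 0, 0, 0, 0]],
])

```text
time: 69.25
tcp_pos: [0.5057, 0.2383, 0.3708]
tcp_rot: [[-0.995, 0.1, -0.001], [0.1, 0.995, 0.0], [0.001, 0.0, -1.0]]
force: [-0.1, -0.0, 0.4]
opening: 0.001
grip_force: 0.0
```

Run:
```python
from h import *
s=r.sense(); print(np.round(s['tcp_pos'],4),np.round(s['force'],1))
plan([C(0,0,.19,0,.058),C(.15,0,.18,0,.058),C(.15,0,.09,1,.05),C(.065,0,.09,0,.025),C(.035,0,.088),C(.018,0,.08,0,.02),C(.018,0,.073,2,.01),C(.018,0,.18,0,.05)])
```

```text
[0.5057 0.2383 0.3708] [-0.1 -0.   0.4]
[[-0.02,-0.001,-0.009,0,-0.001,0.001,0],[-0.05,0,0.003,0,0,0,0],[-0.05,0,0.003,0,0,0,0],[-0.05,0,0.004,0,0,0,0],[0,0,0.045,0,0,0,0],[0,0,0.045,0,0,0,0],[0,0,0,0,0,0,0],[0.021,0,0,0,0,0,0]]
[[0.021,0,0,0,0,0,0],[0.022,0,0,0,0,0,0],[0.021,0,0,0,0,0,0],[0.015,0,0.001,0,0,0,0],[0.015,0,0.001,0,0,0,0],[0.017,0,0.008,0,0,0,0],[0,0,0.007,0,0,0,0],[0,0,0,0,0,0,0]]
[[0,0,0,0,0,0,0],[0,0,-0.036,0,0,0,0],[0,0,-0.036,0,0,0,0],[0,0,-0.035,0,0,0,0]]
```

carry_out([
  [[-0.02, -0.001, -0.009, 0, -0.001, 0.001, 0], [-0.05, 0, 0.003, 0, 0, 0, 0], [-0.05, 0, 0.003, 0, 0, 0, 0], [-0.05, 0, 0.004, 0, 0, 0, 0], [0, 0, 0.045, 0, 0, 0, 0], [0, 0, 0.045, 0, 0, 0, 0], [0, 0, 0, 0, 0, 0, 0], [0.021, 0, 0, 0, 0, 0, 0]],
])

```text
time: 70.25
tcp_pos: [0.6549, 0.2223, 0.2803]
tcp_rot: [[-0.995, 0.101, 0.002], [0.101, 0.995, 0.001], [-0.002, 0.001, -1.0]]
force: [0.1, 0.5, -0.3]
opening: 0.007
grip_force: 0.0
```

carry_out([
  [[0.021, 0, 0, 0, 0, 0, 0], [0.022, 0, 0, 0, 0, 0, 0], [0.021, 0, 0, 0, 0, 0, 0], [0.015, 0, 0.001, 0, 0, 0, 0], [0.015, 0, 0.001, 0, 0, 0, 0], [0.017, 0, 0.008, 0, 0, 0, 0], [0, 0, 0.007, 0, 0, 0, 0], [0, 0, 0, 0, 0, 0, 0]],
])

```text
time: 71.25
tcp_pos: [0.5434, 0.2337, 0.2635]
tcp_rot: [[-0.995, 0.101, -0.002], [0.101, 0.995, 0.001], [0.002, 0.0, -1.0]]
force: [-12.5, 0.0, 18.6]
opening: 0.004
grip_force: 9.2
```

carry_out([
  [[0, 0, 0, 0, 0, 0, 0], [0, 0, -0.036, 0, 0, 0, 0], [0, 0, -0.036, 0, 0, 0, 0], [0, 0, -0.035, 0, 0, 0, 0], [0.02, -0.055, -0.01, 0, 0, 0, 0], [0.02, -0.055, 0, 0, 0, 0, 0], [0.02, -0.055, 0, 0, 0, 0, 0], [0.02, -0.055, 0, 0, 0, 0, 0]],
])

```text
time: 72.25
tcp_pos: [0.4416, 0.0211, 0.3794]
tcp_rot: [[-0.995, 0.101, 0.002], [0.101, 0.995, 0.001], [-0.002, 0.001, -1.0]]
force: [0.7, -0.0, 1.1]
opening: 0.001
grip_force: 0.0
```

carry_out([
  [[0, -0.055, 0, 0, 0, 0, 0], [0, -0.055, 0, 0, 0, 0, 0], [0, -0.055, 0, 0, 0, 0, 0], [0, -0.05, 0, 0, 0, 0, 0], [0, 0, 0, 0, 0, 0, 0]],
])

```text
time: 72.88
tcp_pos: [0.4204, -0.1944, 0.379]
tcp_rot: [[-0.994, 0.105, 0.002], [0.105, 0.994, 0.0], [-0.002, 0.0, -1.0]]
force: [-0.6, 0.7, -0.2]
opening: 0.004
grip_force: 0.0
```

Run:
```python
from h import *
s=r.sense(); print(s['time'],np.round(s['tcp_pos'],4),np.round(s['force'],1))
p,d=grab('top');cv2.imwrite('pics/top6.png',p[:,:,::-1])
P=world('top',d); Q=(P[...,:2]-CC)@CR
for u0 in(-.06,-.04,-.02,-.008,.008,.02,.04,.06):
    m=(abs(Q[...,1])<.1)&(abs(Q[...,0]-u0)<.004); print(u0,m.sum(),np.round(np.nanpercentile(P[...,2][m],[10,50,90]),4))
p,d=grab('side'); cv2.imwrite('pics/side6.png',p[:,:,::-1])
for h in housings():
    if h['n']>150: print(h)
```

```text
72.875 [ 0.4204 -0.1944  0.379 ] [-0.6  0.7 -0.2]
-0.06 327 [0.0713 0.0735 0.0762]
-0.04 325 [0.0712 0.0734 0.0758]
-0.02 320 [0.0707 0.0735 0.0758]
-0.008 317 [0.0708 0.0734 0.0762]
0.008 316 [0.071  0.0736 0.076 ]
0.02 315 [0.0705 0.073  0.0755]
0.04 309 [0.0708 0.0732 0.076 ]
0.06 306 [0.0712 0.0734 0.076 ]
{'c': [0.7813, -0.2072], 'z': 0.0371, 'yaw': -4.2, 'size': [30, 87], 'sat': 59, 'n': 389}
{'c': [0.7153, 0.2302], 'z': 0.04, 'yaw': -4.4, 'size': [44, 81], 'sat': 118, 'n': 616}
{'c': [0.4688, 0.5619], 'z': 0.0394, 'yaw': 5.6, 'size': [298, 6], 'sat': 9, 'n': 392}
{'c': [0.4559, -0.6187], 'z': 0.0397, 'yaw': 2.9, 'size': [335, 6], 'sat': 135, 'n': 468}
{'c': [0.5875, -0.3082], 'z': 0.0427, 'yaw': 86.3, 'size': [82, 42], 'sat': 9, 'n': 603}
{'c': [0.5078, -0.3039], 'z': 0.0432, 'yaw': 86.5, 'size': [78, 42], 'sat': 9, 'n': 418}
{'c': [0.3432, -0.0637], 'z': 0.0401, 'yaw': 89.0, 'size': [79, 43], 'sat': 145, 'n': 690}
{'c': [0.1413, 0.5766], 'z': 0.0357, 'yaw': 5.9, 'size': [92, 16], 'sat': 148, 'n': 201}
```

View pics/top6.png

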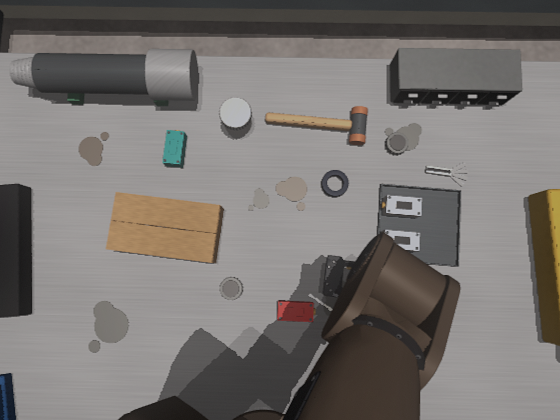

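View pics/side6.png

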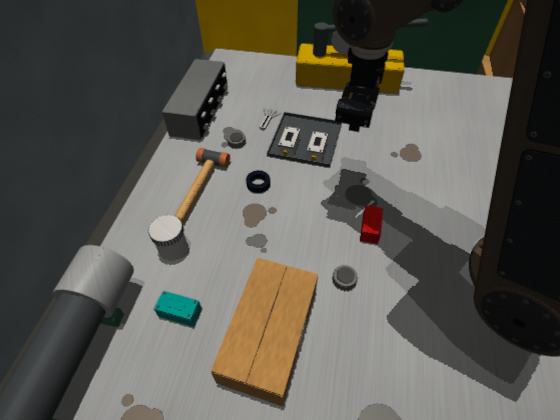

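Both long flaps are flat (z about 73 mm), A and B lie flat in the tray at (404,205) and (404,241), and nothing else has moved. Handing in.

```bash
python3 -c "
from plant import r
print(r.finish_job())"
```

```text
the job is handed in; nothing more can be done
None
```

I handed in the job at about 73 s: the two housings judged to rattle are in the carton, folded shut in the order asked, and the two quiet ones lie flat in the tray. I picked the rattlers by rocking and sensing the shift in weight; the second came out unclear at first and was settled by a re-test.

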